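# Set the carton height gauge to the mark

### The job

Slide the collar along the bar of the carton height gauge and stop it with its pointer in line with the index rider on the rule strip. Then lower the depth rod until its sprung foot, touching the carton below, is pushed about half-way in, without crushing the carton. Last, swing the collar's clamp lever fully over to lock, let everything go, and leave the cartons and the tape roll where they are.

Things in the scene. Friction and masses are not known exactly. Their poses are not given: they have to be found in the camera images.
- gauge: Fixed to the bench: a 20 mm square steel bar along body y, axis 170 mm above the bench, on two 184 mm high posts at y = -200 and +200 mm. Origin on the bench under the bar's middle; z up; x runs across the bar, from the depth rod's side (nearer the robot) to the rule strip's side. The rule strip with ticks is 18 mm wide, at x = +36 mm, top 160 mm above the bench.
- mark: The mark: a small dark steel index rider, 22 x 8 x 8 mm, fixed on top of the rule strip, within 50 mm of its middle. Origin at the middle of its underside; axes parallel to the gauge's; y along the bar.
- collar: Aluminium block on the bar, 60 mm along it, 46 across, 44 high, with a 36 mm wide arm reaching 80 mm to -x (arm top 188 mm above the bench) that carries the rod. Origin at its middle, on the bar's axis; axes as the gauge's. It slides along the bar only, 140 mm either side of the middle, with about 8 N, and stays put; the rod's knob can pull it too. Starts toward -y, 40 mm or more short of the mark.
- pointer (a point): Tip of the thin steel pointer (5 mm wide) that sticks out from the collar's middle over the rule strip, 43 mm from the bar's axis to +x, 176 mm above the bench.
- rod: Vertical 12 mm depth rod through the collar's arm. Origin at the centre of its grip knob, an upright black cylinder 30 mm in diameter and 30 mm high at the rod's top, 60 mm from the bar's axis to -x, in line with the pointer along the bar. Fully raised, the origin is 297 mm above the bench (starts 0 to 10 mm lower); it slides down 85 mm with about 6 N and stays where it is left.
- foot_sole (a point): Centre of the underside of the round rubber foot (24 mm in diameter) at the rod's lower end, 184 mm below the knob's centre while free. The foot is sprung: pushed up it gives way up to 10 mm towards the knob, with about 1.2 N when it begins to move and 6 N fully in (500 N/m); beyond that the push is hard.
- lever (a joint): Clamp lever's angle, rad: 0 open (arm points across the bar to gauge +x, away from the rod), 1.57 fully over, locked (arm along the bar to gauge +y). It starts between 0 and 0.35, turns counter-clockwise seen from above to lock, about 0.1 N m, stays where it is left.
- lever_pin (a point): Middle of the free part of the upright black pin at the lever's end: 14 mm in diameter, its top 234 mm and this point 218 mm above the bench, 70 mm from the lever's pivot. The flat lever arm (12 mm wide, 8 mm thick, top at 206 mm) turns about a vertical axis on top of the collar, on the bar's axis, in line with the pointer along the bar.
- carton_a: Loose closed cardboard carton, 110 x 180 mm in plan (180 along its y, about parallel to the bar), one of three of different heights between 50 and 90 mm; the height is not told. One of the three stands under the gauge's rod, long enough to be under the rod at the mark; the other two stand beyond the bar. Origin at the centre of its underside.
- carton_b: Loose closed cardboard carton, 110 x 180 mm in plan (180 along its y, about parallel to the bar), one of three of different heights between 50 and 90 mm; the height is not told. One of the three stands under the gauge's rod, long enough to be under the rod at the mark; the other two stand beyond the bar. Origin at the centre of its underside.
- carton_c: Loose closed cardboard carton, 110 x 180 mm in plan (180 along its y, about parallel to the bar), one of three of different heights between 50 and 90 mm; the height is not told. One of the three stands under the gauge's rod, long enough to be under the rod at the mark; the other two stand beyond the bar. Origin at the centre of its underside.
- tape_roll: Loose roll of tape lying flat, 90 mm outside and 76 mm inside diameter, 36 mm high, beside the gauge. Origin at the centre of its underside.

How it is judged:
On the way, in this order (a step that is already met when the one before it is completed fails the run):
1. the collar is stopped with its pointer within 4 mm of the index rider's middle along the bar, the foot still free (y of pointer in the frame of mark between -0.004 and 0.004 m and linear speed of collar below 0.01 m/s and z of foot_sole in the frame of rod below -0.183 m), for 0.2 s.
2. the foot is touching the carton and pushed in 2 to 8 mm (z of foot_sole in the frame of rod between -0.182 and -0.176 m), for 0.2 s.
3. the lever is swung over past 1.35 rad (value of joint lever above 1.35 rad), for 0.1 s.
At the end, for the whole second after the job is handed in: The pointer is within 4 mm of the middle of the index rider along the bar, the sprung foot rests on the carton pushed in between 2 and 8 mm, the lever is past 1.35 rad (of 1.57), the collar is at rest, nothing is held (all of step 2 and y of pointer in the frame of mark between -0.004 and 0.004 m and value of joint lever above 1.35 rad and linear speed of collar below 0.01 m/s); the robot touches nothing.
It fails at once if a carton is moved more than 15 mm (distance of any of carton_a, carton_b, carton_c from where it was at the start of the episode above 0.015 m).
It fails at once if the tape roll is moved more than 20 mm (distance of tape_roll from where it was at the start of the episode above 0.02 m).
It fails at once if the carton is crushed: the foot is pressed on it with more than 20 N (contact force between rod and carton_a above 20 N or contact force between rod and carton_b above 20 N or contact force between rod and carton_c above 20 N).
It also fails if it takes over 72 s, if anything falls off the work surface, if the arm or the gripper's body presses on something with over 40 N, if the wrist force passes 120 N, or if a joint passes its speed limit or range.

### The arm

A 7-joint arm with a two-finger parallel gripper is mounted at the origin on the work surface. World frame = base frame: x ahead of the robot, y to its left, z up, the work surface at z = 0. Lengths are in m, angles in rad, forces in N, time in s.
With the tool pointing down it reaches from about 0.35 to 0.9 m from the base axis. Payload 19.9 kg.
Tool frame: the origin (TCP) lies on the centre line of the jaws, within the pads' length; the fingertips stand 22 mm ahead of it and the grasp point (between the pads) lies 3 mm ahead of it (arm.tcp_to_tips is the distance from the TCP to the fingertips, in m); z points along the fingers, y is the direction in which the jaws open and shut (so a half turn about z gives the same grasp; the last joint's range is limited). The gripper opens to 94 mm and grips with 3 to 60 N. Pads are 16 mm wide; open, the fingers measure 119 mm over their backs; the gripper's body (75 mm by 177 mm) begins 78 mm behind the grasp point.
Start: joints at [-1.369, 0.417, -0.01, 1.614, 0.005, 1.111, -0.053], TCP at [0.151, 0.606, 0.227] pointing down, gripper open.
Joint ranges: [-2.81, 2.81], [-0.39, 2.02], [-1.27, 1.25], [0.06, 2.57], [-1.19, 4.33], [0.19, 2], [-2.82, 2.82]. Speed limits (rad/s): [1.89, 1.89, 2.39, 2.39, 3.01, 3.01, 3.01].

### API

Orientations are given as a unit quaternion [w, x, y, z].
In Python, from workcell import arm, optics gives the robot as it stands.
- The arm moves only by the shell command python3 -m handwheel 'ROWS'. ROWS is JSON, a list of rows, each an object of numbers: "wx", "wy", "wz": the turn, a rotation vector about the tool's x, y, z in rad; "x", "y", "z": the shift along the tool's x, y, z in cm; "jaw": the closure, from 0 (fully open) to 1 (shut). In form: [{"wx": .., "wy": .., "wz": .., "x": .., "y": .., "z": .., "jaw": ..}, ...]. A call has 1 to 8 rows; each row is the pose to reach, as a shift and turn from the pose measured when the call began, along the tool's axes at that moment; what a row does not reach only later rows make up. A row lasts 1/12 s, in which the tool goes at most 41.7 mm and 7.16 degrees, less where a joint would pass 70% of its speed; a pose out of reach is approached as far as the arm can. A call with a gripper value outside its range is refused whole. The fingers move at their own pace and stop on an object; the grip force is fixed at half the most. Time passes only in rows, so rows that repeat a pose let the fingers close. It gives the time, the measured TCP pose, the force and the opening at its end, in the units of the state.
- arm.get_obs(): the state, without advancing time (a new reading comes with each control period).
- optics.get_image(name): name is "scene" or "top"; returns a dict with "frame" (480x640x3 uint8, red, green, blue), "range_z" (480x640 float32, m along the optical axis (not along the pixel's ray), 0 where there is no reading), "camera_matrix" (3x3 intrinsics, pixels), "k1" (the pictures are not rectified: a ray, as slopes to the right and down, at radius r is drawn at 1 + k1 r^2 times it, then the intrinsics apply), "view" (4x4, takes a point from world to camera coordinates). Camera axes: x right, y down, z forward; pixel columns grow to the right and rows downward; lengths in m; the calibration is good to about 2 mm. A picture is of the moment at which its call begins.
- arm.sign_off(): hands the job in, once; it reports no verdict.
The state is a dict: "t": time; "q": joint angles; "joint_velocities": joint speeds; "effort": joint torques, N m; "ee_pos": TCP position; "eef_rot": TCP orientation; "wrist_force": force on the tool from outside, world axes, zero at the start; "torque": the same for the moment, N m; "grip_width": finger opening in m.
Only numpy, scipy, OpenCV 4.12 (cv2) and the standard library are available. Lean on these libraries where they do the work, as an engineer would, in place of code of your own. Each camera call takes 0.05 s, during which the arm holds its last target.

## Working session

There is one attempt and no reset: what is moved stays moved. The work goes in short steps, Python scripts to look and compute and a shell command to move; the robot and the scene stay as the last step left them, time stands still between calls to the robot, and variables do not carry over. Pictures are saved under pics/ and viewed, and the job is handed in when it is done.

```bash
ls; mkdir -p pics; python3 - <<'E'
from workcell import arm, optics
import cv2,numpy as np
print(arm.get_obs(), arm.tcp_to_tips)
for n in("scene","top"):
    d=optics.get_image(n); cv2.imwrite(f"pics/{n}0.png",d["frame"][:,:,::-1]); np.savez(f"pics/{n}0.npz",**d)
    print(n,d["camera_matrix"],d["k1"],d["view"])
E
```

```text
pics
{'t': 0.0, 'q': array([-1.36851777,  0.41795112, -0.01033857,  1.61415171,  0.00471365,
        1.11073733, -0.0529903 ]), 'joint_velocities': array([ 1.28330631e-03, -6.13905889e-04, -6.37616320e-04, -1.09739030e-03,
       -1.59704388e-03,  5.36244968e-04,  2.29398430e-05]), 'effort': array([ 1.56703805e-03, -8.51254106e+01,  6.39597047e-01, -4.25990653e+01,
       -4.87097783e-02,  1.86806498e-02,  1.01302107e-04]), 'ee_pos': array([0.15076588, 0.60618024, 0.22684883]), 'eef_rot': array([-2.97515522e-05,  1.21559651e-01,  9.92583939e-01, -6.11054557e-04]), 'wrist_force': array([-0.3912826 , -0.2184453 ,  0.31360635]), 'torque': array([ 0.03144065, -0.0114503 , -0.02077598]), 'grip_width': 0.0938554557102075} 0.022
scene [[449.21931797   0.         324.82028401]
 [  0.         449.21931797 239.48040683]
 [  0.           0.           1.        ]] -0.10866123259595592 [[-0.76213405  0.6473536   0.00921953  0.53486803]
 [ 0.33314652  0.40434663 -0.85177297 -0.0132248 ]
 [-0.55512619 -0.64609373 -0.52382994  1.15324237]
 [ 0.          0.          0.          1.        ]]
top [[590.40269114   0.         326.00995526]
 [  0.         590.40269114 239.89125241]
 [  0.           0.           1.        ]] -0.12511951306088814 [[ 0.00758529 -0.99996032 -0.00467201 -0.07588548]
 [-0.97852399 -0.00646006 -0.2060317   0.64332265]
 [ 0.20599334  0.00613448 -0.97853416  1.15195763]
 [ 0.          0.          0.          1.        ]]
```

View pics/scene0.png

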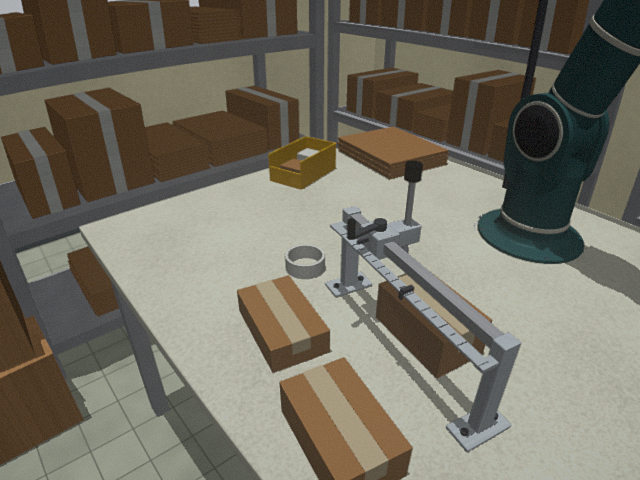

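View pics/top0.png

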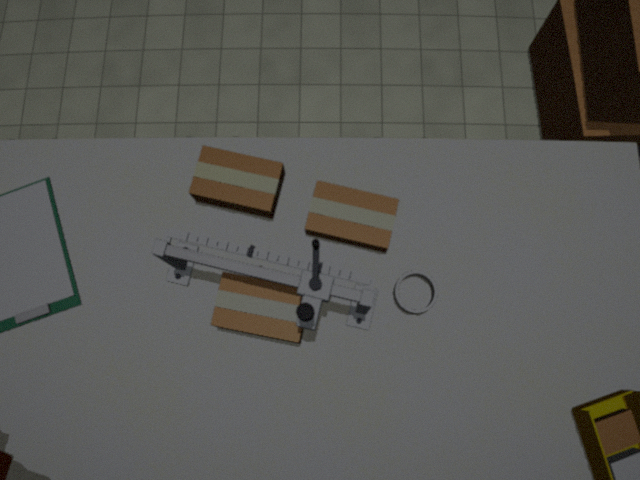

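```bash
cat > h.py <<'E'
import numpy as np,cv2
from workcell import arm, optics
def load(n): return dict(np.load(f"pics/{n}.npz"))
def snap(n,tag):
    d=optics.get_image(n); np.savez(f"pics/{n}{tag}.npz",**d); cv2.imwrite(f"pics/{n}{tag}.png",d["frame"][:,:,::-1]); return d
def ray(d,uv):
    K=d["camera_matrix"];V=d["view"]
    p=cv2.undistortPoints(np.array(uv,float).reshape(-1,1,2),K,np.array([float(d["k1"]),0,0,0])).reshape(-1,2)
    D=np.c_[p,np.ones(len(p))]@V[:3,:3]
    return -V[:3,:3].T@V[:3,3],D
def plane(d,uv,z):
    o,D=ray(d,uv); return o+D*((z-o[2])/D[:,2])[:,None]
def proj(d,P):
    V=d["view"];P=np.atleast_2d(P)
    return cv2.projectPoints(P.astype(float),cv2.Rodrigues(V[:3,:3])[0],V[:3,3],d["camera_matrix"],np.array([float(d["k1"]),0,0,0]))[0].reshape(-1,2)
def cloud(d):
    z=d["range_z"];v,u=np.mgrid[:480,:640]
    o,D=ray(d,np.c_[u.ravel(),v.ravel()]); 
    return (o+D*z.reshape(-1,1)).reshape(480,640,3)
def crop(d,x0,y0,w,h,s,out):
    c=d["frame"][y0:y0+h,x0:x0+w,::-1]; cv2.imwrite(out,cv2.resize(c,None,fx=s,fy=s,interpolation=cv2.INTER_CUBIC))
E
python3 - <<'E'
from h import *
d=load("top0"); crop(d,140,215,250,140,3.2,"pics/tc.png")
C=cloud(d)
for uv in [(248,296),(236,180),(350,215),(315,284),(305,312),(251,251),(316,243),(340,300)]:
    print(uv,C[uv[1],uv[0]].round(4))
s=load("scene0"); crop(s,320,150,210,160,3.7,"pics/sc.png")
E
```

```text
(248, 296) [0.5243 0.0838 0.0851]
(236, 180) [0.7718 0.1202 0.0686]
(350, 215) [ 0.7005 -0.1214  0.0538]
(315, 284) [ 0.533  -0.0531  0.2089]
(305, 312) [ 0.4747 -0.0397  0.3033]
(251, 251) [0.6003 0.0695 0.1674]
(316, 243) [ 0.6026 -0.0547  0.2353]
(340, 300) [ 5.269e-01 -1.018e-01 -1.000e-04]
```

View pics/tc.png

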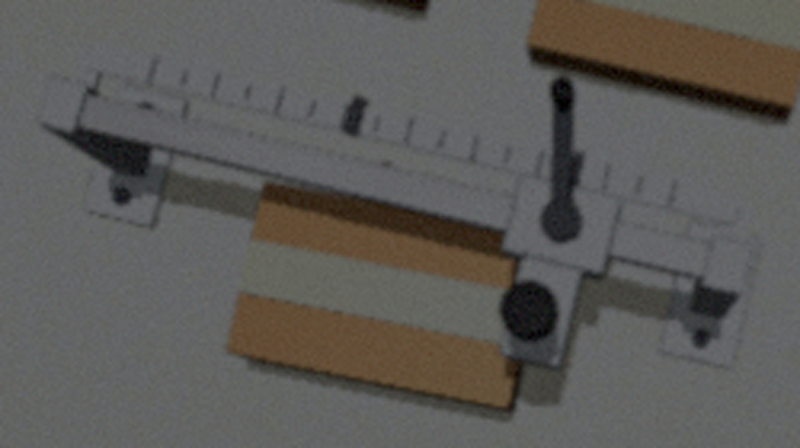

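View pics/sc.png

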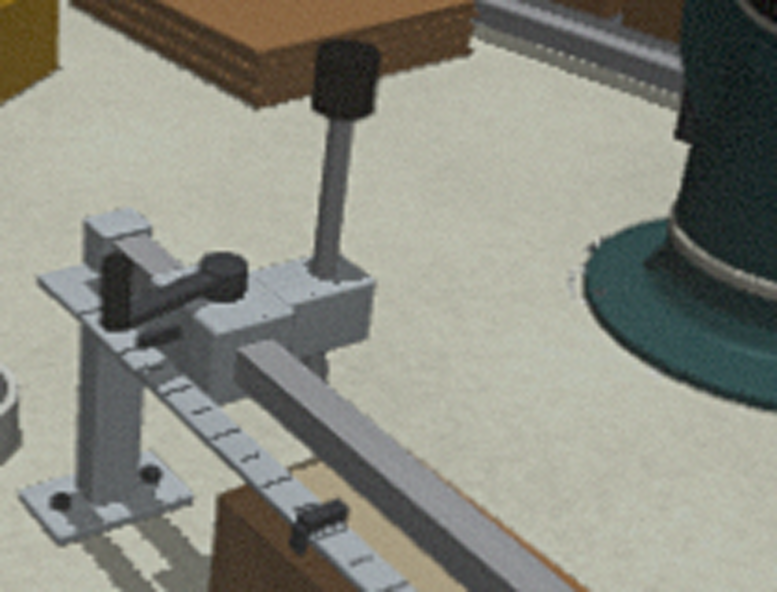

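```bash
python3 - <<'E'
from h import *
for n in("top0","scene0"):
    d=load(n);C=cloud(d);P=C.reshape(-1,3)
    f=d["frame"].reshape(-1,3).astype(int)
    box=(P[:,0]>.4)&(P[:,0]<.7)&(abs(P[:,1])<.35)&(d["range_z"].ravel()>0)
    for lo,hi,nm in((.176,.19,"bar+posts+arm"),(.156,.163,"rule"),(.165,.1715,"mark?"),(.20,.212,"lever"),(.228,.238,"pin"),(.28,.31,"knob"),(.05,.095,"carton")):
        m=box&(P[:,2]>lo)&(P[:,2]<hi); Q=P[m]
        if len(Q)<3: print(n,nm,len(Q));continue
        r=cv2.minAreaRect((Q[:,:2]*1000).astype(np.float32))
        vx,vy,x0,y0=cv2.fitLine((Q[:,:2]*1000).astype(np.float32),cv2.DIST_HUBER,0,.01,.01).ravel()
        print(n,nm,len(Q),"med",np.median(Q,0).round(4),"rect",np.round(r[0],1),np.round(r[1],1),round(r[2],2),"line ang",round(np.degrees(np.arctan2(vy,vx)),2),x0.round(1),y0.round(1), "zpc",np.percentile(Q[:,2],[5,95]).round(4))
E
```

```text
top0 bar+posts+arm 2650 med [0.5577 0.0382 0.1817] rect [561.6  46.4] [419.7 124.3] 64.69 line ang 76.16 559.2 58.3 zpc [0.1777 0.1886]
top0 rule 1749 med [0.5938 0.0402 0.1602] rect [542.1  51.7] [415.9 125.7] 76.71 line ang 76.88 593.3 40.4 zpc [0.1572 0.1627]
top0 mark? 195 med [0.5836 0.0696 0.1673] rect [544.2  50.7] [420.9 124.6] 75.09 line ang 70.61 554.7 9.0 zpc [0.1651 0.1711]
top0 lever 329 med [ 0.5565 -0.0543  0.2074] rect [562.7 -52.2] [77.9 23.4] 3.39 line ang -1.1 561.0 -53.9 zpc [0.2036 0.2106]
top0 pin 46 med [ 0.6046 -0.0538  0.2338] rect [604.  -53.9] [11.6 12.9] 6.04 line ang -55.24 604.4 -54.1 zpc [0.2312 0.2372]
top0 knob 280 med [ 0.476  -0.0399  0.3048] rect [476.2 -39.9] [28.8 29.1] 25.57 line ang 18.22 475.9 -40.4 zpc [0.2973 0.3075]
top0 carton 6750 med [0.526  0.0306 0.0835] rect [560.5 -10.4] [242.6 476.8] 20.2 line ang -54.46 560.4 -1.3 zpc [0.0526 0.0881]
scene0 bar+posts+arm 2954 med [0.5715 0.0935 0.181 ] rect [562.5  48.8] [418.3 127.3] 64.59 line ang 76.01 573.7 106.8 zpc [0.1773 0.1886]
scene0 rule 2576 med [0.6085 0.1104 0.1605] rect [545.2  54. ] [423.  126.5] 75.96 line ang 77.17 604.7 89.2 zpc [0.1574 0.1622]
scene0 mark? 749 med [0.5878 0.0861 0.1682] rect [549.   56.6] [418.2 112.1] 68.89 line ang 76.88 584.1 113.2 zpc [0.1654 0.1711]
scene0 lever 366 med [ 0.557  -0.0461  0.2064] rect [543.  -49.2] [ 25.2 139.8] 83.76 line ang -5.11 560.8 -45.4 zpc [0.2008 0.2102]
scene0 pin 89 med [ 0.6049 -0.0448  0.233 ] rect [543.2 -43.7] [ 12.8 140.7] 83.95 line ang -6.89 550.2 -41.8 zpc [0.2285 0.2364]
scene0 knob 314 med [ 0.4854 -0.0302  0.2963] rect [478.8 -35.7] [29.3 27.4] 68.61 line ang -50.97 484.8 -29.8 zpc [0.2819 0.305 ]
scene0 carton 5287 med [0.5673 0.0254 0.0668] rect [566.4   1.2] [239.8 481.9] 15.27 line ang -66.21 597.7 -4.1 zpc [0.0528 0.0863]
```

```bash
cat >> h.py <<'E'
def dark(d,uv0,r,thr):
    g=cv2.cvtColor(d["frame"],cv2.COLOR_RGB2GRAY); m=np.zeros_like(g)
    x,y=map(int,uv0); m[y-r:y+r,x-r:x+r]=(g[y-r:y+r,x-r:x+r]<thr)*255
    n,l,s,c=cv2.connectedComponentsWithStats(m); 
    k=min(range(1,n),key=lambda i:np.hypot(*(c[i]-uv0))-0.02*s[i][4])
    return c[k],s[k],l==k
def totool(goal,yawdeg=None):
    from scipy.spatial.transform import Rotation as R
    o=arm.get_obs();w,x,y,z=o["eef_rot"];M=R.from_quat([x,y,z,w]).as_matrix()
    s=M.T@(np.array(goal)-o["ee_pos"])*100
    tgt=None
    if yawdeg is not None: # tool y at this world angle, z down
        a=np.radians(yawdeg);ty=np.array([np.cos(a),np.sin(a),0]);tz=np.array([0,0,-1.]);T=np.c_[np.cross(ty,tz),ty,tz]
        tgt=R.from_matrix(M.T@T).as_rotvec()
    print("shift cm",s.round(2),"turn",None if tgt is None else tgt.round(4),"pos",o["ee_pos"].round(4))
E
python3 - <<'E'
from h import *
t=load("top0");s=load("scene0")
# yaw via rule+bar masks: gray edges from cloud in gauge-ish frame
for n,d in(("t",t),("s",s)):
    P=cloud(d).reshape(-1,3)
    for yaw in (-13.1,):
        a=np.radians(yaw);gx=np.array([np.cos(a),np.sin(a)]);gy=np.array([-gx[1],gx[0]])
        c=np.array([.5335,-.053])
        X=(P[:,:2]-c)@gx;Y=(P[:,:2]-c)@gy
        for lo,hi,xl,xh,nm in((.177,.184,-.013,.013,"bar"),(.1575,.1625,.024,.048,"rule")):
            m=(P[:,2]>lo)&(P[:,2]<hi)&(X>xl)&(X<xh)&(Y>.04)&(Y<.25)
            b=np.linspace(.04,.24,11);mid=[];ys=[]
            for i in range(10):
                q=X[m&(Y>b[i])&(Y<b[i+1])]
                if len(q)>10: mid.append((np.percentile(q,3)+np.percentile(q,97))/2);ys.append(b[i]+.01)
            k=np.polyfit(ys,mid,1);print(n,nm,"corr yaw deg",-np.degrees(k[0]).round(2),"mid",k[1].round(4),m.sum())
for d,uv in((t,(251,251)),(s,(406,292))):
    c,st,l=dark(d,uv,10,75); print("mark px",c,st,"->",plane(d,[c],.165).round(4))
for d,uv in((t,(305,312)),):
    c,st,l=dark(d,uv,14,60); print("knob px",c,st,plane(d,[c],.300).round(4))
E
```

```text
t bar corr yaw deg 0.09 mid 0.0017 1097
t rule corr yaw deg 0.08 mid 0.0378 746
s bar corr yaw deg -0.03 mid 0.0022 1220
s rule corr yaw deg 0.12 mid 0.0382 1082
mark px [250.26760563 250.95774648] [246 245   9  13  71] -> [[0.6008 0.0712 0.165 ]]
mark px [403.0060241  293.30722892] [396 285  18  17 166] -> [[0.6134 0.0765 0.165 ]]
knob px [304.80952381 311.91156463] [296 298  18  25 294] [[ 0.4751 -0.0393  0.3   ]]
```

```bash
python3 -c "
from h import *
totool([.475,-.0395,.36],76.97)"
```

```text
shift cm [-47.05 -54.85 -13.25] turn [-0.0011  0.     -0.0164] pos [0.1508 0.6062 0.2269]
```

```bash
python3 -m handwheel '[{"z":-4,"wz":-0.0164},{"z":-8,"wz":-0.0164},{"z":-12,"y":-2,"wz":-0.0164},{"x":-4,"y":-5,"z":-13.25,"wz":-0.0164},{"x":-6.5,"y":-8,"z":-13.25,"wz":-0.0164},{"x":-9,"y":-11,"z":-13.25,"wz":-0.0164},{"x":-11.5,"y":-14,"z":-13.25,"wz":-0.0164},{"x":-14,"y":-17,"z":-13.25,"wz":-0.0164}]'; python3 -c "
from h import *
totool([.475,-.0395,.36],76.97)"
```

```text
shift cm [-47.05 -54.85 -13.25] turn [-0.0011  0.     -0.0164] pos [0.1508 0.6062 0.2269]validation failed for argument at $[0]...
```

```bash
python3 -m handwheel '[{"wx":0,"wy":0,"wz":-0.016,"x":0,"y":0,"z":-4,"jaw":0},{"wx":0,"wy":0,"wz":-0.016,"x":0,"y":0,"z":-8,"jaw":0},{"wx":0,"wy":0,"wz":-0.016,"x":0,"y":-2,"z":-12,"jaw":0},{"wx":0,"wy":0,"wz":-0.016,"x":-4,"y":-5,"z":-13.25,"jaw":0},{"wx":0,"wy":0,"wz":-0.016,"x":-6.5,"y":-8,"z":-13.25,"jaw":0},{"wx":0,"wy":0,"wz":-0.016,"x":-9,"y":-11,"z":-13.25,"jaw":0},{"wx":0,"wy":0,"wz":-0.016,"x":-11.5,"y":-14,"z":-13.25,"jaw":0},{"wx":0,"wy":0,"wz":-0.016,"x":-14,"y":-17,"z":-13.25,"jaw":0}]'; python3 -c "
from h import *
totool([.475,-.0395,.36],76.97)"
```

```text
t: 0.77
ee_pos: [0.2459, 0.4059, 0.3594]
eef_rot: [-0.0, 0.114, 0.994, -0.001]
wrist_force: [0.8, 0.2, -0.2]
grip_width: 0.094
shift cm [-3.237e+01 -3.821e+01 -2.000e-02] turn [-0.0012 -0.0002 -0.0003] pos [0.2459 0.4059 0.3594]
```

```bash
python3 -m handwheel '[{"wx":0,"wy":0,"wz":0,"x":-2.5,"y":-3,"z":0,"jaw":0},{"wx":0,"wy":0,"wz":0,"x":-5,"y":-6,"z":0,"jaw":0},{"wx":0,"wy":0,"wz":0,"x":-7.5,"y":-9,"z":0,"jaw":0},{"wx":0,"wy":0,"wz":0,"x":-10,"y":-12,"z":0,"jaw":0},{"wx":0,"wy":0,"wz":0,"x":-12.5,"y":-15,"z":0,"jaw":0},{"wx":0,"wy":0,"wz":0,"x":-15,"y":-18,"z":0,"jaw":0},{"wx":0,"wy":0,"wz":0,"x":-17.5,"y":-21,"z":0,"jaw":0},{"wx":0,"wy":0,"wz":0,"x":-20,"y":-24,"z":0,"jaw":0}]'; python3 -c "
from h import *
totool([.475,-.0395,.36],76.97)"
```

```text
t: 1.43
ee_pos: [0.3868, 0.1249, 0.3596]
eef_rot: [-0.0, 0.114, 0.994, -0.0]
wrist_force: [1.3, 1.2, 0.2]
grip_width: 0.0939
shift cm [-12.3  -14.02  -0.03] turn [-0.0008 -0.0003 -0.0003] pos [0.3868 0.1249 0.3596]
```

```bash
python3 -m handwheel '[{"wx":0,"wy":0,"wz":0,"x":-2.5,"y":-3,"z":0,"jaw":0},{"wx":0,"wy":0,"wz":0,"x":-5,"y":-6,"z":0,"jaw":0},{"wx":0,"wy":0,"wz":0,"x":-7.5,"y":-9,"z":0,"jaw":0},{"wx":0,"wy":0,"wz":0,"x":-10,"y":-12,"z":0,"jaw":0},{"wx":0,"wy":0,"wz":0,"x":-12.3,"y":-14,"z":0,"jaw":0},{"wx":0,"wy":0,"wz":0,"x":-12.3,"y":-14,"z":0,"jaw":0},{"wx":0,"wy":0,"wz":0,"x":-12.3,"y":-14,"z":0,"jaw":0}]'; python3 -c "
from h import *
totool([.475,-.0395,.296],76.97)
snap('scene','1');snap('top','1')"
```

```text
t: 2.02
ee_pos: [0.4752, -0.0404, 0.3593]
eef_rot: [-0.001, 0.115, 0.993, -0.001]
wrist_force: [0.1, 0.8, 0.2]
grip_width: 0.0938
shift cm [0.03 0.1  6.33] turn [-0.002 -0.001 -0.003] pos [ 0.4752 -0.0404  0.3593]
```

View pics/scene1.png

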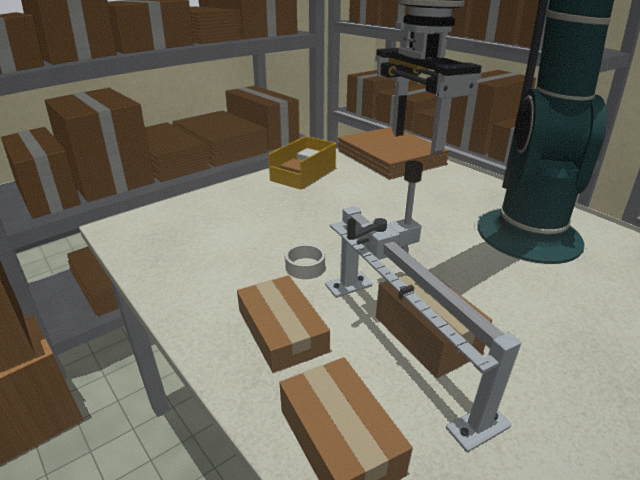

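The gripper sits centred over the knob (knob at 413,172; fingers end above it at about 400,130 and 438,150). Descend and close.

```bash
python3 -m handwheel '[{"wx":0,"wy":0,"wz":0,"x":0,"y":0.1,"z":2.5,"jaw":0},{"wx":0,"wy":0,"wz":0,"x":0,"y":0.1,"z":5,"jaw":0},{"wx":0,"wy":0,"wz":0,"x":0,"y":0.1,"z":6.3,"jaw":0},{"wx":0,"wy":0,"wz":0,"x":0,"y":0.1,"z":6.3,"jaw":0.3},{"wx":0,"wy":0,"wz":0,"x":0,"y":0.1,"z":6.3,"jaw":0.5},{"wx":0,"wy":0,"wz":0,"x":0,"y":0.1,"z":6.3,"jaw":0.6},{"wx":0,"wy":0,"wz":0,"x":0,"y":0.1,"z":6.3,"jaw":0.8},{"wx":0,"wy":0,"wz":0,"x":0,"y":0.1,"z":6.3,"jaw":0.8}]'; python3 -m handwheel '[{"wx":0,"wy":0,"wz":0,"x":0,"y":0,"z":0,"jaw":0.8},{"wx":0,"wy":0,"wz":0,"x":0,"y":0,"z":0,"jaw":0.8},{"wx":0,"wy":0,"wz":0,"x":0,"y":0,"z":0,"jaw":0.8},{"wx":0,"wy":0,"wz":0,"x":0,"y":0,"z":0,"jaw":0.8}]'
```

```text
t: 2.78
ee_pos: [0.4752, -0.0374, 0.2973]
eef_rot: [0.0, 0.113, 0.994, -0.0]
wrist_force: [-0.3, 0.2, -1.0]
grip_width: 0.064
t: 3.12
ee_pos: [0.4752, -0.0374, 0.2974]
eef_rot: [0.0, 0.113, 0.994, -0.0]
wrist_force: [-0.2, 0.0, -0.4]
grip_width: 0.0379
```

```bash
python3 - <<'E'
from h import *
d=snap("scene","2");crop(d,320,60,210,160,3.7,"pics/s2c.png")
print(arm.get_obs()["wrist_force"],arm.get_obs()["ee_pos"],arm.get_obs()["grip_width"])
E
```

```text
[ 0.22081134  0.378935   -0.21464377] [ 0.47520361 -0.03742432  0.29728311] 0.0333421243506155
```

View pics/s2c.png

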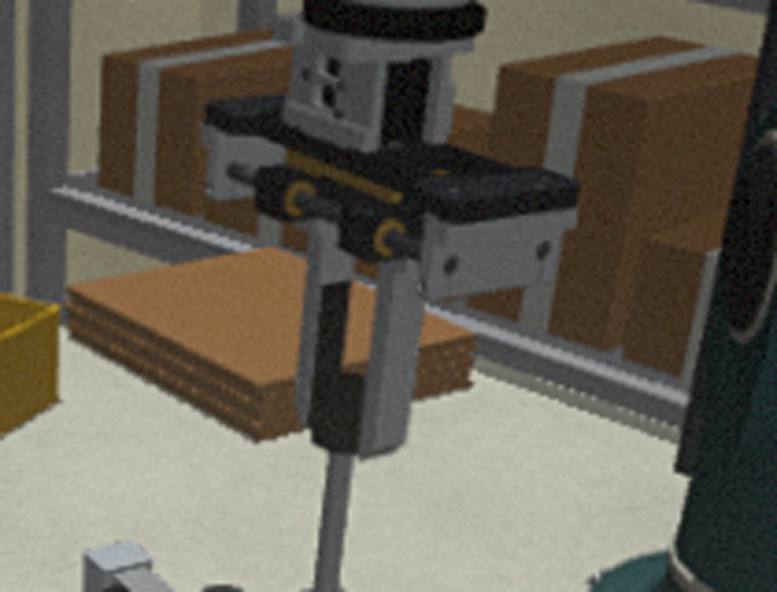

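```bash
python3 -m handwheel '[{"wx":0,"wy":0,"wz":0,"x":0,"y":0,"z":0,"jaw":0.85},{"wx":0,"wy":0,"wz":0,"x":0,"y":0,"z":0,"jaw":0.85},{"wx":0,"wy":0,"wz":0,"x":0,"y":0,"z":0,"jaw":0.85},{"wx":0,"wy":0,"wz":0,"x":0,"y":0.4,"z":0,"jaw":0.85},{"wx":0,"wy":0,"wz":0,"x":0,"y":0.8,"z":0,"jaw":0.85},{"wx":0,"wy":0,"wz":0,"x":0,"y":1.2,"z":0,"jaw":0.85},{"wx":0,"wy":0,"wz":0,"x":0,"y":1.6,"z":0,"jaw":0.85},{"wx":0,"wy":0,"wz":0,"x":0,"y":2,"z":0,"jaw":0.85}]'; python3 -c "
from h import *
print(arm.get_obs()); d=snap('top','3');crop(d,140,215,250,140,3.2,'pics/t3c.png')"
```

```text
t: 3.83
ee_pos: [0.4795, -0.0188, 0.2973]
eef_rot: [-0.0, 0.114, 0.994, -0.001]
wrist_force: [-3.4, -8.0, 1.9]
grip_width: 0.0294
{'t': 3.8333, 'q': array([-0.69814128,  0.09804237,  0.72567897,  1.89274893, -0.06892919,
        1.17654955,  1.39459823]), 'joint_velocities': array([-0.05281822,  0.0209216 , -0.03975163, -0.02066894, -0.01133497,
        0.00347872, -0.08542759]), 'effort': array([ -3.16231884, -40.48999429,  -0.46551813, -44.10257936,
        -2.25185283,  -0.537147  ,   0.28465617]), 'ee_pos': array([ 0.47952469, -0.01882078,  0.29726796]), 'eef_rot': array([-9.12212133e-05,  1.13692977e-01,  9.93515683e-01, -6.97257458e-04]), 'wrist_force': array([-3.38198307, -7.99201419,  1.91617276]), 'torque': array([-1.85725501,  0.45189544,  0.01568652]), 'grip_width': 0.02940749054847287}
```

View pics/t3c.png

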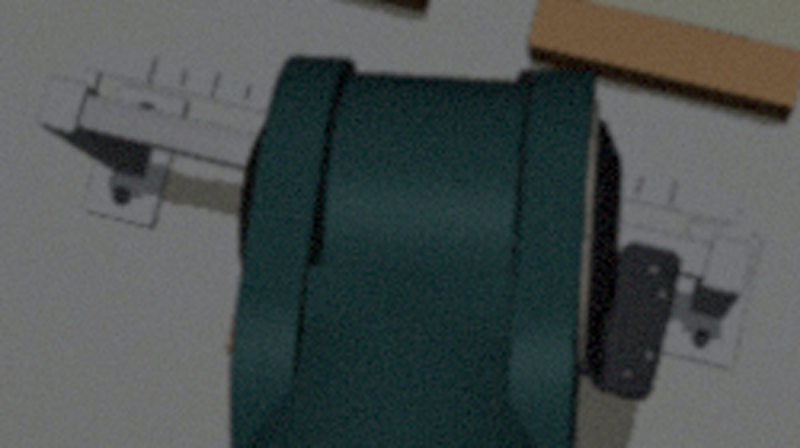

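```bash
python3 -m handwheel '[{"wx":0,"wy":0,"wz":0,"x":0,"y":0.8,"z":0,"jaw":0.85},{"wx":0,"wy":0,"wz":0,"x":0,"y":1.6,"z":0,"jaw":0.85},{"wx":0,"wy":0,"wz":0,"x":0,"y":2.4,"z":0,"jaw":0.85},{"wx":0,"wy":0,"wz":0,"x":0,"y":3.2,"z":0,"jaw":0.85},{"wx":0,"wy":0,"wz":0,"x":0,"y":4,"z":0,"jaw":0.85},{"wx":0,"wy":0,"wz":0,"x":0,"y":4.8,"z":0,"jaw":0.85},{"wx":0,"wy":0,"wz":0,"x":0,"y":5.6,"z":0,"jaw":0.85},{"wx":0,"wy":0,"wz":0,"x":0,"y":6.2,"z":0,"jaw":0.85}]'; python3 -m handwheel '[{"wx":0,"wy":0,"wz":0,"x":0,"y":0.8,"z":0,"jaw":0.85},{"wx":0,"wy":0,"wz":0,"x":0,"y":1.6,"z":0,"jaw":0.85},{"wx":0,"wy":0,"wz":0,"x":0,"y":2.4,"z":0,"jaw":0.85},{"wx":0,"wy":0,"wz":0,"x":0,"y":3.2,"z":0,"jaw":0.85},{"wx":0,"wy":0,"wz":0,"x":0,"y":3.6,"z":0,"jaw":0.85},{"wx":0,"wy":0,"wz":0,"x":0,"y":3.6,"z":0,"jaw":0.85}]'; python3 -c "
from h import *
print(arm.get_obs()['ee_pos']@[.2255,.9742,0]); d=snap('scene','4');crop(d,340,200,180,140,4.2,'pics/s4c.png')"
```

```text
t: 4.55
ee_pos: [0.4937, 0.042, 0.2973]
eef_rot: [-0.0, 0.114, 0.994, -0.001]
wrist_force: [-2.6, -7.6, 5.3]
grip_width: 0.0295
t: 5.05
ee_pos: [0.502, 0.0774, 0.2972]
eef_rot: [-0.0, 0.113, 0.994, -0.002]
wrist_force: [0.7, -0.2, 1.2]
grip_width: 0.0296
0.18855862433931914
```

View pics/s4c.png

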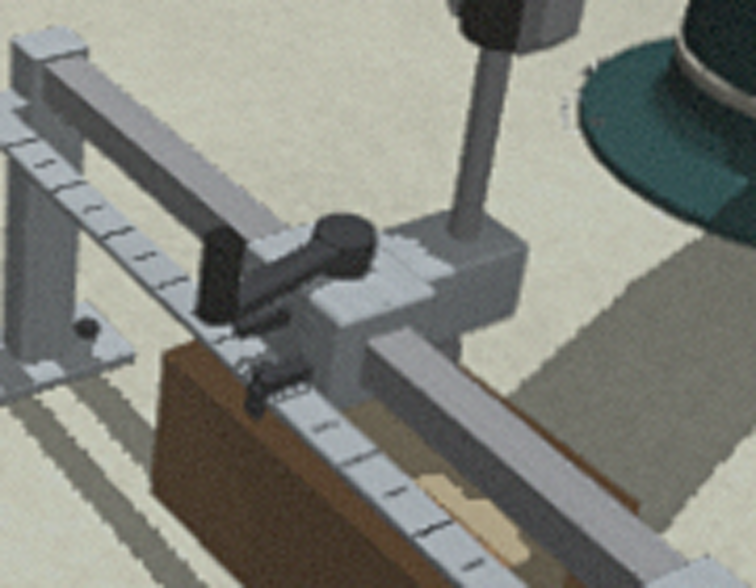

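```bash
python3 - <<'E'
from h import *
d=load("scene4");crop(d,385,260,40,40,15,"pics/s4d.png")
g=np.array([.2255,.9742,0]);gx=np.array([.9742,-.2255,0])
d0=load("scene0");crop(d0,385,270,40,40,15,"pics/s0d.png")
E
```

```text
(no output)
```

View pics/s4d.png

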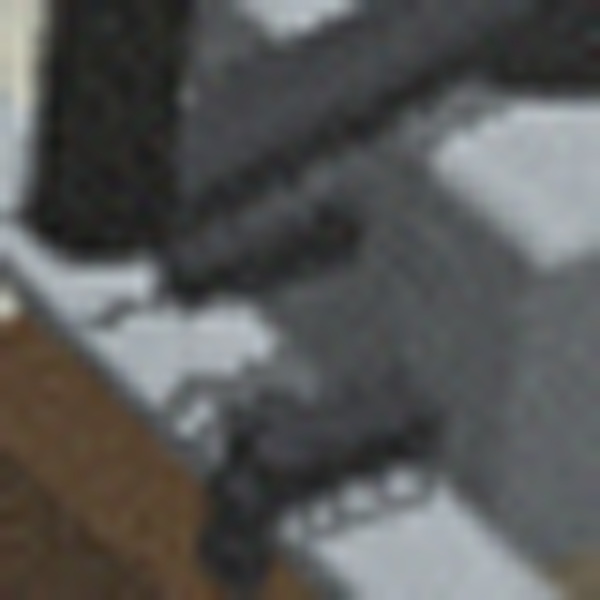

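View pics/s0d.png

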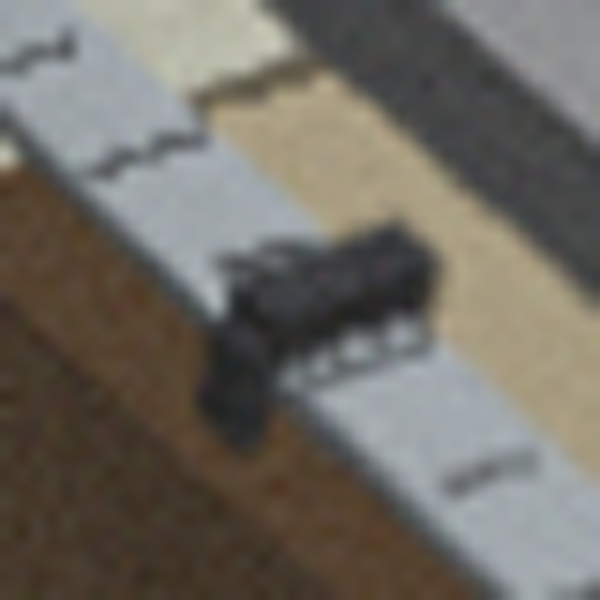

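```bash
python3 - <<'E'
from h import *
d=load("scene4")
g=np.array([.2255,.9742,0]);gx=np.array([.9742,-.2255,0])
def show(n,uv,z):
    P=plane(d,[uv],z)[0];print(n,P.round(4),"gy",(P@g).round(4),"gx",(P@gx).round(4))
show("mark",(406.7,287.6),.168)
show("ptr",(396.5,277.0),.177); show("ptr base",(407,273.8),.177)
t=load("top0"); c=np.array([250.27,250.96])
d=t; show("mark top",c,.167)
show("knob0",(304.81,311.9),.303)
# initial pointer in top: right of lever
crop(t,290,230,50,50,12,"pics/t0p.png"); crop(t,235,235,30,30,18,"pics/t0m.png")
E
```

```text
mark [0.6015 0.0731 0.168 ] gy 0.2069 gx 0.5695
ptr [0.6029 0.0523 0.177 ] gy 0.1869 gx 0.5756
ptr base [0.5839 0.0572 0.177 ] gy 0.1874 gx 0.5559
mark top [0.6004 0.0709 0.167 ] gy 0.2045 gx 0.569
knob0 [ 0.4749 -0.0394  0.303 ] gy 0.0687 gx 0.4715
```

View pics/t0p.png

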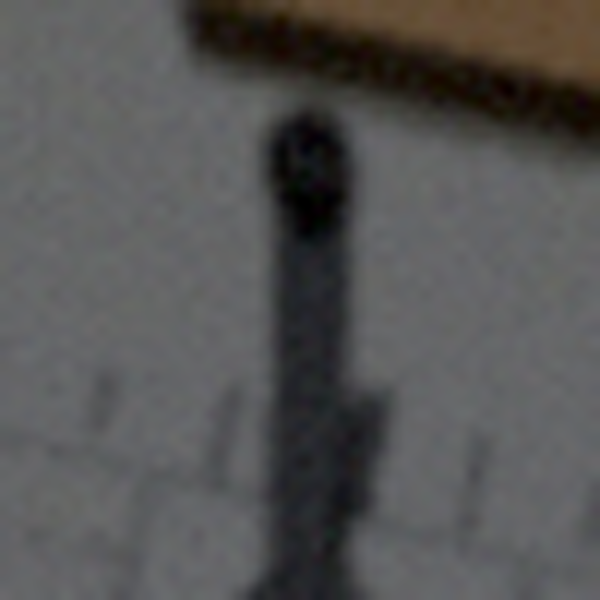

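View pics/t0m.png

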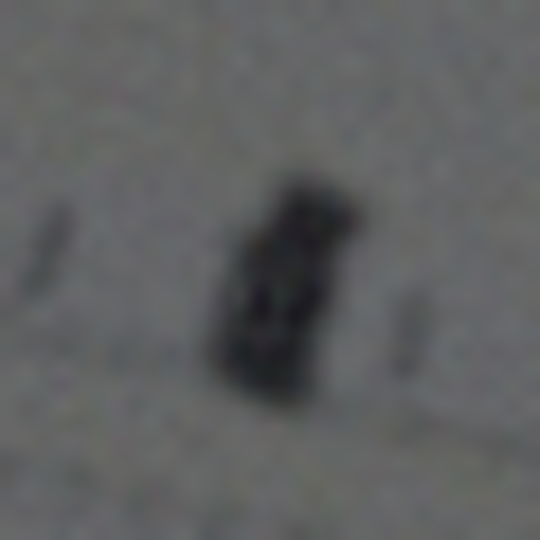

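```bash
python3 -m handwheel '[{"wx":0,"wy":0,"wz":0,"x":0,"y":0.6,"z":0,"jaw":0.85},{"wx":0,"wy":0,"wz":0,"x":0,"y":1.2,"z":0,"jaw":0.85},{"wx":0,"wy":0,"wz":0,"x":0,"y":1.6,"z":0,"jaw":0.85},{"wx":0,"wy":0,"wz":0,"x":0,"y":1.8,"z":0,"jaw":0.85},{"wx":0,"wy":0,"wz":0,"x":0,"y":1.8,"z":0,"jaw":0.85},{"wx":0,"wy":0,"wz":0,"x":0,"y":1.8,"z":0,"jaw":0.85}]'; python3 -c "
from h import *
print(arm.get_obs()['ee_pos']@[.2255,.9742,0]); d=snap('scene','5');crop(d,380,260,50,40,15,'pics/s5d.png');snap('top','5')"
```

```text
t: 5.6
ee_pos: [0.506, 0.0946, 0.2972]
eef_rot: [-0.0, 0.114, 0.994, -0.001]
wrist_force: [-1.3, -4.1, 1.7]
grip_width: 0.0292
0.20626260711718614
```

View pics/s5d.png

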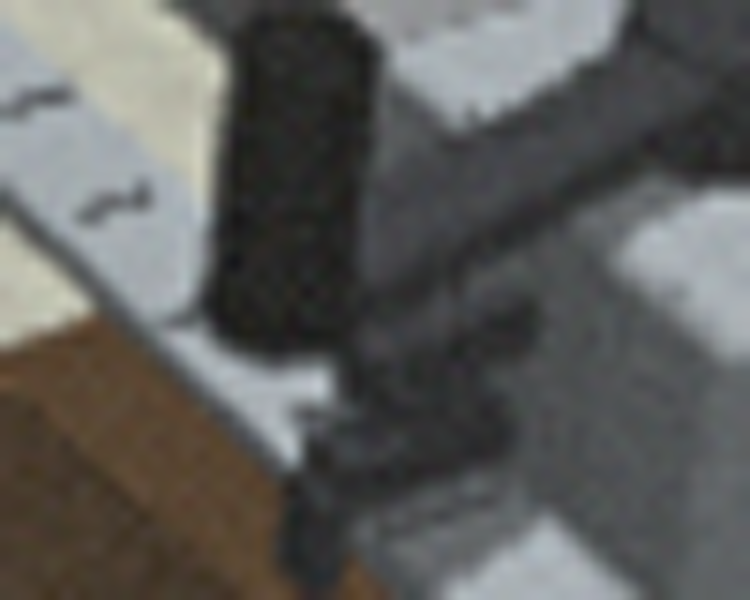

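View pics/top5.png

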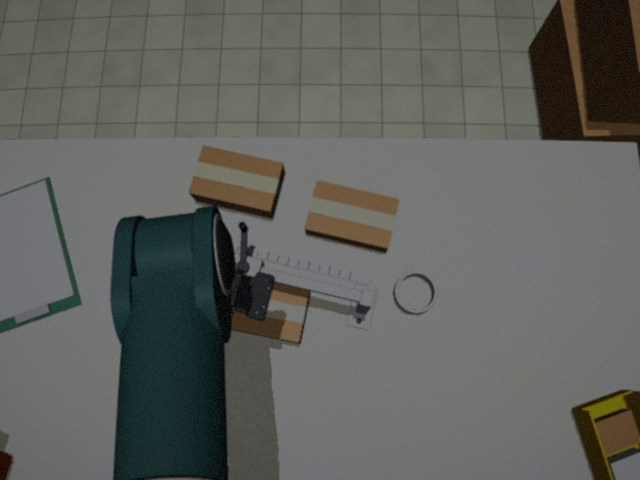

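```bash
python3 - <<'E'
from h import *
d=load("scene0")
g=np.array([.2255,.9742,0]);gx=np.array([.9742,-.2255,0])
for c in((235,285),(280,325),(385,222),(435,262)):
    P=plane(d,[(c[0]/15+385-.47,c[1]/15+270-.47)],.168)[0];print(c,(P@g).round(4),(P@gx).round(4))
# bottom +y edge z=.160
for c in((280,365),(430,310)):
    P=plane(d,[(c[0]/15+385-.47,c[1]/15+270-.47)],.160)[0];print("bot",c,(P@g).round(4),(P@gx).round(4))
# ticks: reference
t=load("top5");crop(t,225,215,60,60,10,"pics/t5c.png")
a=load("scene0")["frame"][262:302,380:430,::-1];b=load("scene5")["frame"][262:302,380:430,::-1]
cv2.imwrite("pics/ab.png",cv2.resize(np.clip(np.vstack([a,b]).astype(float)*1.5,0,255).astype(np.uint8),None,fx=7.4,fy=7.4,interpolation=cv2.INTER_CUBIC))
E
```

```text
(235, 285) 0.2042 0.5798
(280, 325) 0.2117 0.5796
(385, 222) 0.2026 0.5598
(435, 262) 0.2104 0.5592
bot (280, 365) 0.2091 0.5767
bot (430, 310) 0.2088 0.5574
```

View pics/t5c.png

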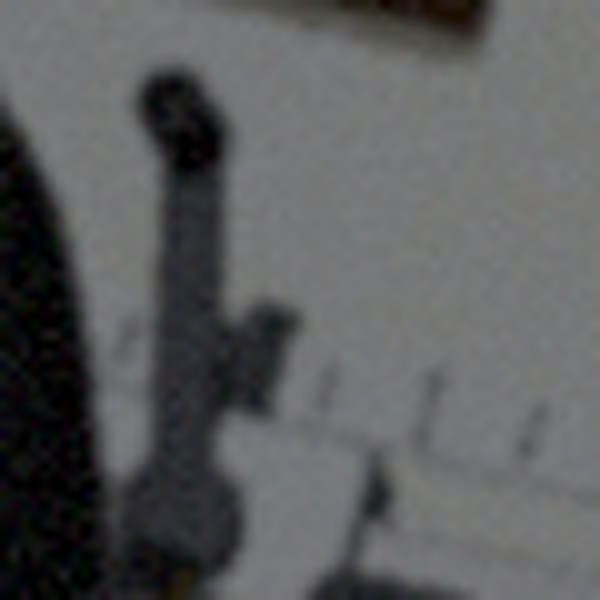

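View pics/ab.png

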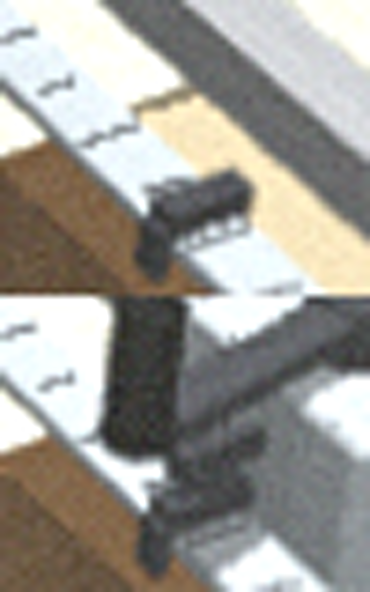

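```bash
python3 - <<'E'
from h import *
g=np.array([.2255,.9742,0]);gx=np.array([.9742,-.2255,0])
def s(n,d,uv,z):
    P=plane(d,[uv],z)[0];print(n,(P@g).round(4),(P@gx).round(4))
t=load("top0")
s("ptr -y edge tip top0",t,(390/12+289.54,395/12+229.54),.178)
s("ptr -y edge base top0",t,(370/12+289.54,510/12+229.54),.178)
s("hub top0",t,(315,284.5),.212)
m=dark(t,(251,251),10,75);
t5=load("top5")
s("hub top5",t5,(183/10+224.55,522/10+214.55),.212)
s("mark -y edge top5",t5,(297/10+224.55,320/10+214.55),.168)
s("mark -y edge in",t5,(268/10+224.55,412/10+214.55),.168)
# lever hub in crops by dark
for d,uv in((t,(315,284)),):
    print(dark(d,uv,8,62)[:2])
sc=load("scene5");crop(sc,400,230,50,40,15,"pics/s5h.png")
for k in (.1865,.2072):
    c=.533*.9742+.053*.2255
    for off in(-.0025,.0025): print(k,off,proj(sc,[ (k+off)*g+(.5315+.043)*gx+[0,0,.178],(k+off)*g+(.5315+.023)*gx+[0,0,.178]]).round(1).tolist())
E
```

```text
ptr -y edge tip top0 0.067 0.5773
ptr -y edge base top0 0.0657 0.5591
hub top0 0.0681 0.53
hub top5 0.2022 0.5309
mark -y edge top5 0.1992 0.5788
mark -y edge in 0.2 0.5604
(array([315.        , 283.08333333]), array([309, 276,  13,  15, 144], dtype=int32))
0.1865 -0.0025 [[396.1, 275.3], [406.6, 271.9]]
0.1865 0.0025 [[398.0, 277.0], [408.4, 273.6]]
0.2072 -0.0025 [[403.9, 282.5], [414.5, 278.9]]
0.2072 0.0025 [[405.9, 284.3], [416.5, 280.7]]
```

```bash
python3 -m handwheel '[{"wx":0,"wy":0,"wz":0,"x":0,"y":0.1,"z":0,"jaw":0.85},{"wx":0,"wy":0,"wz":0,"x":0,"y":0.2,"z":0,"jaw":0.85},{"wx":0,"wy":0,"wz":0,"x":0,"y":0.22,"z":0,"jaw":0.85},{"wx":0,"wy":0,"wz":0,"x":0,"y":0.22,"z":0,"jaw":0.85},{"wx":0,"wy":0,"wz":0,"x":0,"y":0.22,"z":0,"jaw":0.85},{"wx":0,"wy":0,"wz":0,"x":0,"y":0.22,"z":0,"jaw":0.85}]'; python3 -c "
from h import *
print(arm.get_obs()['ee_pos']@[.2255,.9742,0]); d=snap('scene','6');crop(d,380,260,50,40,15,'pics/s6d.png');d=snap('top','6');crop(d,225,215,60,60,10,'pics/t6c.png')"
```

```text
t: 6.2
ee_pos: [0.5064, 0.0961, 0.2971]
eef_rot: [-0.0, 0.114, 0.993, -0.002]
wrist_force: [-3.8, -7.0, 4.2]
grip_width: 0.0292
0.20780807778582708
```

View pics/s6d.png

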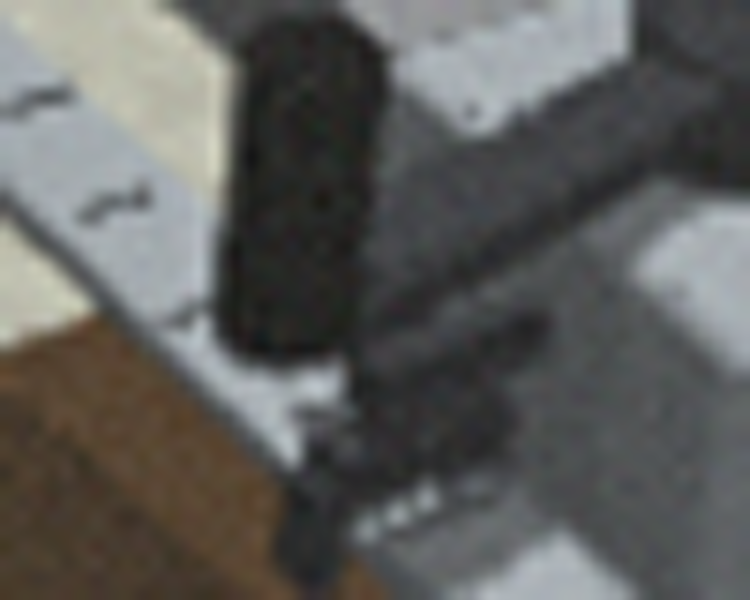

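View pics/t6c.png

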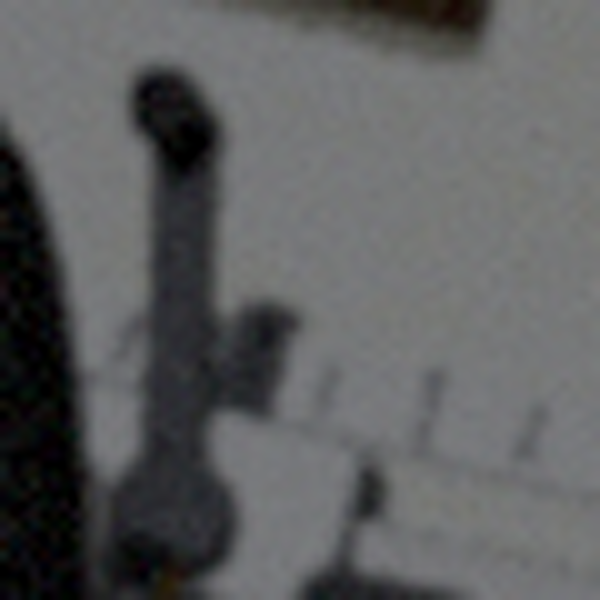

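```bash
python3 - <<'E'
from h import *
for n in ("top0","scene0","scene6"):
    d=load(n);C=cloud(d);P=C.reshape(-1,3);ok=d["range_z"].ravel()>0
    g=np.array([.2255,.9742]);gx=np.array([.9742,-.2255])
    Y=P[:,:2]@g;X=P[:,:2]@gx-.5315
    def med(nm,m): 
        m=m&ok; print(n,nm,m.sum(),np.median(P[m,2]).round(4),(P[m,2].std()/max(m.sum(),1)**.5).round(5))
    med("carton",(abs(X+.05)<.03)&(Y>.12)&(Y<.22)&(P[:,2]>.06)&(P[:,2]<.1))
    med("bar",(abs(X)<.006)&(Y>.12)&(Y<.28)&(P[:,2]>.17)&(P[:,2]<.19))
    med("rule",(abs(X-.036)<.006)&(Y>.10)&(Y<.30)&(P[:,2]>.15)&(P[:,2]<.165))
    y=.0687 if n!="scene6" else .2068
    med("arm",(abs(X+.043)<.01)&(abs(Y-y)<.014)&(P[:,2]>.18)&(P[:,2]<.196))
    med("bench",(abs(X+.15)<.03)&(abs(Y-.15)<.1)&(P[:,2]<.02))
    m=(abs(X+.06)<.01)&(abs(Y-y)<.01)&(P[:,2]>.27)&(P[:,2]<.32)&ok
    if n!="scene6":med("knobtop",(abs(X+.06)<.01)&(abs(Y-y)<.01)&(P[:,2]>.295)&(P[:,2]<.32))
E
python3 - <<'E'
from h import *
d=load("scene6");crop(d,370,160,160,150,4,"pics/s6k.png")
E
```

```text
top0 carton 1481 0.085 6e-05
top0 bar 544 0.1807 9e-05
top0 rule 612 0.1607 8e-05
top0 arm 40 0.1885 0.00035
top0 bench 2707 0.0006 5e-05
top0 knobtop 152 0.3051 0.00014
scene0 carton 392 0.0853 5e-05
scene0 bar 462 0.1807 4e-05
scene0 rule 590 0.1608 4e-05
scene0 arm 82 0.189 0.00011
scene0 bench 4 0.0009 0.00023
scene0 knobtop 46 0.3046 6e-05
scene6 carton 188 0.0857 6e-05
scene6 bar 285 0.181 0.0001
scene6 rule 531 0.1608 4e-05
scene6 arm 135 0.1886 0.00012
scene6 bench 4 0.0001 0.0002
```

View pics/s6k.png

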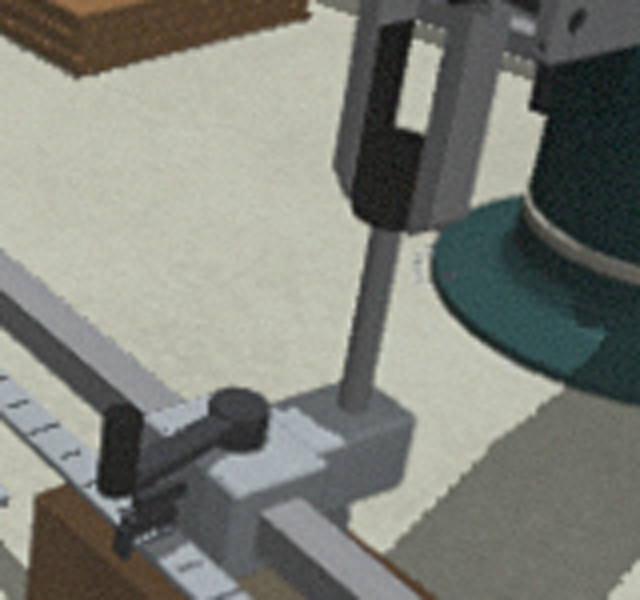

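```bash
python3 -m handwheel '[{"wx":0,"wy":0,"wz":0,"x":0,"y":0,"z":0,"jaw":0.85},{"wx":0,"wy":0,"wz":0,"x":0,"y":0,"z":0,"jaw":0.85},{"wx":0,"wy":0,"wz":0,"x":0,"y":0,"z":0,"jaw":0.85},{"wx":0,"wy":0,"wz":0,"x":0,"y":0,"z":0,"jaw":0.85}]';python3 -m handwheel '[{"wx":0,"wy":0,"wz":0,"x":0,"y":0,"z":0.3,"jaw":0.85},{"wx":0,"wy":0,"wz":0,"x":0,"y":0,"z":0.6,"jaw":0.85},{"wx":0,"wy":0,"wz":0,"x":0,"y":0,"z":0.9,"jaw":0.85},{"wx":0,"wy":0,"wz":0,"x":0,"y":0,"z":1.2,"jaw":0.85},{"wx":0,"wy":0,"wz":0,"x":0,"y":0,"z":1.5,"jaw":0.85}]'; python3 -m handwheel '[{"wx":0,"wy":0,"wz":0,"x":0,"y":0,"z":0.1,"jaw":0.85},{"wx":0,"wy":0,"wz":0,"x":0,"y":0,"z":0.2,"jaw":0.85}]';  python3 -c "
from h import *
print(arm.get_obs()['ee_pos']@[.2255,.9742,0])"
```

```text
t: 6.63
ee_pos: [0.5064, 0.0961, 0.2972]
eef_rot: [-0.0, 0.114, 0.993, -0.002]
wrist_force: [-1.6, -3.8, 2.8]
grip_width: 0.0296
t: 7.05
ee_pos: [0.5064, 0.096, 0.282]
eef_rot: [-0.0, 0.114, 0.993, -0.002]
wrist_force: [-2.0, -4.1, 3.8]
grip_width: 0.0297
t: 7.22
ee_pos: [0.5063, 0.096, 0.2798]
eef_rot: [-0.0, 0.114, 0.993, -0.002]
wrist_force: [-1.7, -3.7, 4.1]
grip_width: 0.0296
0.207741277436961
```

```bash
python3 -m handwheel '[{"wx":0,"wy":0,"wz":0,"x":0,"y":0,"z":0.1,"jaw":0.85},{"wx":0,"wy":0,"wz":0,"x":0,"y":0,"z":0.2,"jaw":0.85}]'; python3 -m handwheel '[{"wx":0,"wy":0,"wz":0,"x":0,"y":0,"z":0.1,"jaw":0.85},{"wx":0,"wy":0,"wz":0,"x":0,"y":0,"z":0.2,"jaw":0.85}]';  python3 -c "
from h import *
print(arm.get_obs()['ee_pos']@[.2255,.9742,0]);d=snap('scene','7');crop(d,370,160,160,150,4,'pics/s7k.png')"
```

```text
t: 7.38
ee_pos: [0.5063, 0.096, 0.2777]
eef_rot: [-0.0, 0.114, 0.993, -0.002]
wrist_force: [-2.1, -4.7, 4.5]
grip_width: 0.0295
t: 7.55
ee_pos: [0.5064, 0.096, 0.2756]
eef_rot: [-0.0, 0.114, 0.993, -0.002]
wrist_force: [-3.1, -4.3, 6.0]
grip_width: 0.0293
0.20772899748280366
```

View pics/s7k.png

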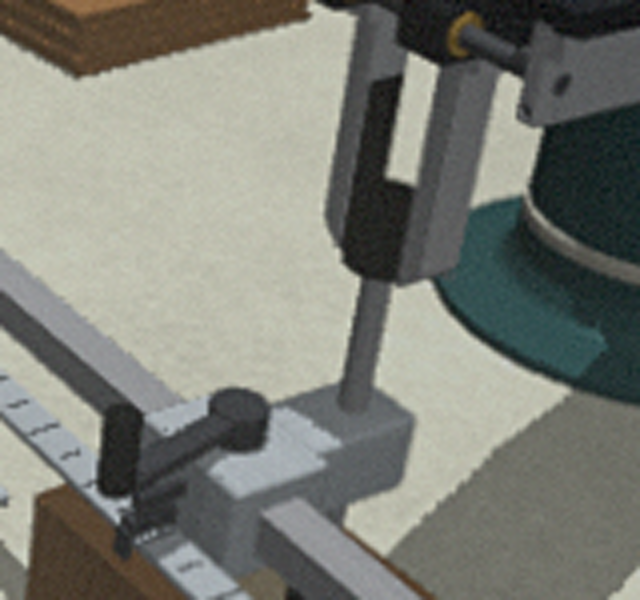

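```bash
python3 -m handwheel '[{"wx":0,"wy":0,"wz":0,"x":0,"y":0,"z":0.1,"jaw":0.85},{"wx":0,"wy":0,"wz":0,"x":0,"y":0,"z":0.2,"jaw":0.85}]'; python3 -m handwheel '[{"wx":0,"wy":0,"wz":0,"x":0,"y":0,"z":0.1,"jaw":0.85},{"wx":0,"wy":0,"wz":0,"x":0,"y":0,"z":0.2,"jaw":0.85}]'; python3 -m handwheel '[{"wx":0,"wy":0,"wz":0,"x":0,"y":0,"z":0,"jaw":0.85},{"wx":0,"wy":0,"wz":0,"x":0,"y":0,"z":0,"jaw":0.85},{"wx":0,"wy":0,"wz":0,"x":0,"y":0,"z":0,"jaw":0.85}]'; python3 -c "
from h import *
print(arm.get_obs()['ee_pos']@[.2255,.9742,0])"
```

```text
t: 7.77
ee_pos: [0.5064, 0.096, 0.2736]
eef_rot: [-0.0, 0.114, 0.993, -0.002]
wrist_force: [-3.7, -4.4, 7.1]
grip_width: 0.0295
t: 7.93
ee_pos: [0.5064, 0.096, 0.2717]
eef_rot: [-0.0, 0.114, 0.993, -0.002]
wrist_force: [-4.3, -4.2, 7.5]
grip_width: 0.0292
t: 8.18
ee_pos: [0.5064, 0.096, 0.2716]
eef_rot: [-0.0, 0.114, 0.993, -0.002]
wrist_force: [-1.9, -3.5, 2.4]
grip_width: 0.0295
0.207729539760429
```

```bash
python3 -m handwheel '[{"wx":0,"wy":0,"wz":0,"x":0,"y":0,"z":0,"jaw":0.6},{"wx":0,"wy":0,"wz":0,"x":0,"y":0,"z":0,"jaw":0.4},{"wx":0,"wy":0,"wz":0,"x":0,"y":0,"z":0,"jaw":0.2},{"wx":0,"wy":0,"wz":0,"x":0,"y":0,"z":0,"jaw":0.1},{"wx":0,"wy":0,"wz":0,"x":0,"y":0,"z":0,"jaw":0},{"wx":0,"wy":0,"wz":0,"x":0,"y":0,"z":0,"jaw":0},{"wx":0,"wy":0,"wz":0,"x":0,"y":0,"z":0,"jaw":0},{"wx":0,"wy":0,"wz":0,"x":0,"y":0,"z":0,"jaw":0}]'; python3 -c "
from h import *
print(arm.get_obs()['ee_pos']@[.2255,.9742,0])"
```

```text
t: 8.85
ee_pos: [0.5064, 0.096, 0.2716]
eef_rot: [-0.0, 0.114, 0.993, -0.002]
wrist_force: [0.1, -1.0, -0.6]
grip_width: 0.0797
0.2077434394096542
```

```bash
python3 -m handwheel '[{"wx":0,"wy":0,"wz":0,"x":0,"y":0,"z":-2,"jaw":0},{"wx":0,"wy":0,"wz":0,"x":0,"y":0,"z":-5,"jaw":0},{"wx":0,"wy":0,"wz":0,"x":0,"y":0,"z":-8,"jaw":0},{"wx":0,"wy":0,"wz":0,"x":8,"y":-3,"z":-8,"jaw":0},{"wx":0,"wy":0,"wz":0,"x":8,"y":-7,"z":-8,"jaw":0.3},{"wx":0,"wy":0,"wz":0,"x":8,"y":-11,"z":-8,"jaw":0.5},{"wx":0,"wy":0,"wz":0,"x":8,"y":-15,"z":-8,"jaw":0.7},{"wx":0,"wy":0,"wz":0,"x":8,"y":-19,"z":-8,"jaw":1}]'; python3 -c "
from h import *
print(arm.get_obs()['ee_pos']);d=snap('scene','8');crop(d,370,160,160,150,4,'pics/s8k.png');d=snap('top','8');crop(d,200,190,150,120,5,'pics/t8k.png')"
```

```text
t: 9.52
ee_pos: [0.3888, -0.054, 0.3521]
eef_rot: [-0.0, 0.113, 0.994, -0.001]
wrist_force: [1.5, -0.5, 1.5]
grip_width: 0.0707
[ 0.38882793 -0.05400824  0.35212743]
```

View pics/s8k.png

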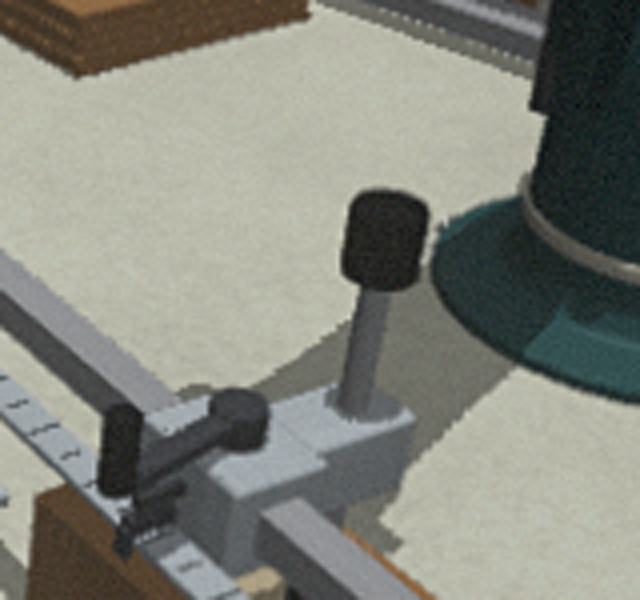

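View pics/t8k.png

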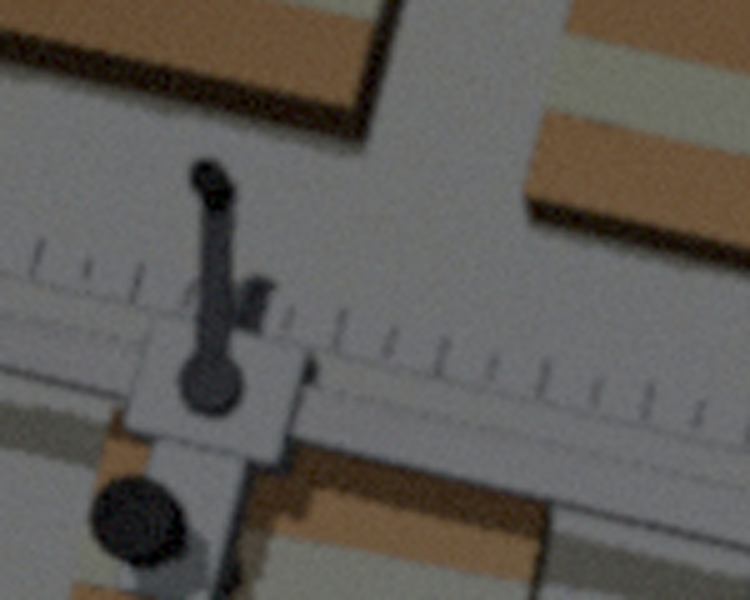

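Clear of the gauge now; the knob stands lower at (385,240) in the crop and the collar sits over the rider. Measure the knob height, collar position and pin.

```bash
python3 - <<'E'
from h import *
g=np.array([.2255,.9742,0]);gx=np.array([.9742,-.2255,0])
t=load("top8");C=cloud(t);P=C.reshape(-1,3);ok=t["range_z"].ravel()>0
X=P@gx-.5315;Y=P@g
m=ok&(abs(X+.06)<.012)&(abs(Y-.205)<.014)&(P[:,2]>.26)&(P[:,2]<.31)
print("knob top z",m.sum(),np.median(P[m,2]))
m=ok&(abs(X+.06)<.02)&(abs(Y-.205)<.02)&(P[:,2]>.268)&(P[:,2]<.31)
r=cv2.minAreaRect((P[m][:,:2]*1000).astype(np.float32));print(r, np.array(r[0])/1000@g[:2])
c,_,_=dark(t,(226.5,293),14,45);print("knob",c,plane(t,[c],.277)@g,plane(t,[c],.277))
m=ok&(P[:,2]>.226)&(P[:,2]<.24)&(X>.03)&(X<.09)&(abs(Y-.22)<.05)
print("pin",m.sum(),np.median(P[m],0), (P[m][:,:2].min(0)+P[m][:,:2].max(0))/2)
for z,lab,uv in((.212,"hub",(211/5+199.6,383/5+189.6)),(.178,"arm",(0,0))):
    p=plane(t,[uv],z)[0];print(lab,p,p@g,p@gx)
# collar side edges top (z=.192) corners
for uv in((150/5+199.6,318/5+189.6),(310/5+199.6,353/5+189.6),(124/5+199.6,427/5+189.6),(285/5+199.6,467/5+189.6)):
    p=plane(t,[uv],.192)[0];print("corner",(p@g).round(4),(p@gx).round(4))
crop(t,240,235,25,25,24,"pics/t8m.png")
E
```

```text
knob top z 241 0.278890860362478
((506.8731994628906, 93.5763168334961), (28.645023345947266, 28.39307975769043), 89.22762298583984) 0.20546195433807374
knob [227.51865672 294.18656716] [0.20344297] [[0.50545883 0.09183125 0.277     ]]
pin 53 [0.63523511 0.07918151 0.23363187] [0.63615534 0.07936952]
hub [0.56382282 0.07918196 0.212     ] 0.20428110921890782 0.531420660775103
arm [1.15924565 0.65499264 0.178     ] 0.8995037247778653 0.98163627472643
corner 0.2363 0.5521
corner 0.1753 0.5533
corner 0.2349 0.5106
corner 0.1735 0.5103
```

View pics/t8m.png

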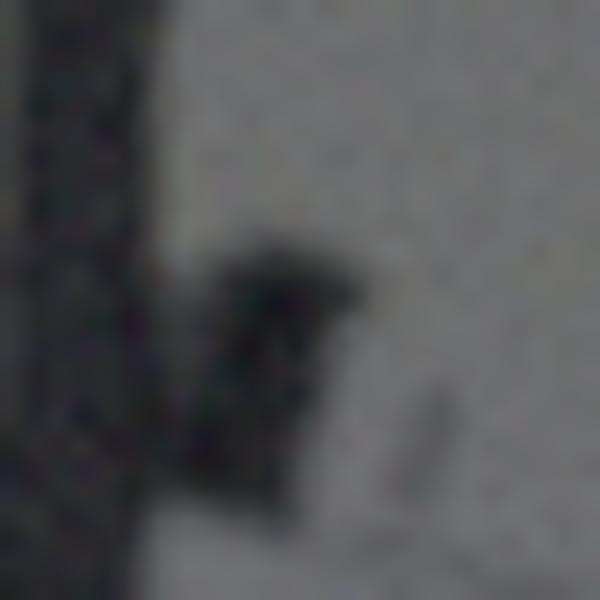

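```bash
cat >> h.py <<'E'
GX=np.array([.9742,-.2255,0]);GY=np.array([.2255,.9742,0]);PIV=np.array([.5315,.2065])
def rel(): 
    p=arm.get_obs()["ee_pos"]; return ((np.array([p@GX,p@GY])-PIV)*1000).round(1),p[2].round(4)
def gg(x,y,z): totool((PIV[0]+x/1000)*GX+(PIV[1]+y/1000)*GY+np.array([0,0,z]),76.97)
E
python3 -c "
from h import *
print(rel(),arm.get_obs()['q']);gg(72,-22,.35)"
```

```text
(array([-139.7, -175. ]), np.float64(0.3526)) [-0.78531243 -0.21735317  0.73389577  1.97779348  0.1495743   1.32826648
  1.23646793]
shift cm [-21.05  15.46   0.28] turn [-0.      0.0007 -0.0076] pos [ 0.3888 -0.0577  0.3526]
```

```bash
python3 -m handwheel '[{"wx":0,"wy":0,"wz":0,"x":-3,"y":2.2,"z":0,"jaw":1},{"wx":0,"wy":0,"wz":0,"x":-6,"y":4.4,"z":0,"jaw":1},{"wx":0,"wy":0,"wz":0,"x":-9,"y":6.6,"z":0,"jaw":1},{"wx":0,"wy":0,"wz":0,"x":-12,"y":8.8,"z":0,"jaw":1},{"wx":0,"wy":0,"wz":0,"x":-15,"y":11,"z":0,"jaw":1},{"wx":0,"wy":0,"wz":0,"x":-18,"y":13,"z":0,"jaw":1},{"wx":0,"wy":0,"wz":0,"x":-21,"y":15,"z":0,"jaw":1},{"wx":0,"wy":0,"wz":0,"x":-21,"y":15.4,"z":0,"jaw":1}]';python3 -m handwheel '[{"wx":0,"wy":0,"wz":0,"x":0,"y":0,"z":0,"jaw":1},{"wx":0,"wy":0,"wz":0,"x":0,"y":0,"z":0,"jaw":1},{"wx":0,"wy":0,"wz":0,"x":0,"y":0,"z":0,"jaw":1}]'; python3 -c "
from h import *
print(rel());gg(72,-22,.234);d=snap('scene','9');crop(d,300,100,200,150,4,'pics/s9.png')"
```

```text
t: 10.28
ee_pos: [0.6326, 0.0463, 0.3495]
eef_rot: [-0.001, 0.116, 0.993, -0.002]
wrist_force: [-0.8, 0.9, -0.3]
grip_width: 0.0099
t: 10.53
ee_pos: [0.6321, 0.046, 0.3496]
eef_rot: [-0.001, 0.116, 0.993, -0.002]
wrist_force: [-0.3, 0.4, -0.4]
grip_width: 0.0005
(array([ 73.9, -19.1]), np.float64(0.3496))
shift cm [ 0.18 -0.25 11.56] turn [-0.0033 -0.0018 -0.0046] pos [0.6321 0.046  0.3496]
```

View pics/s9.png

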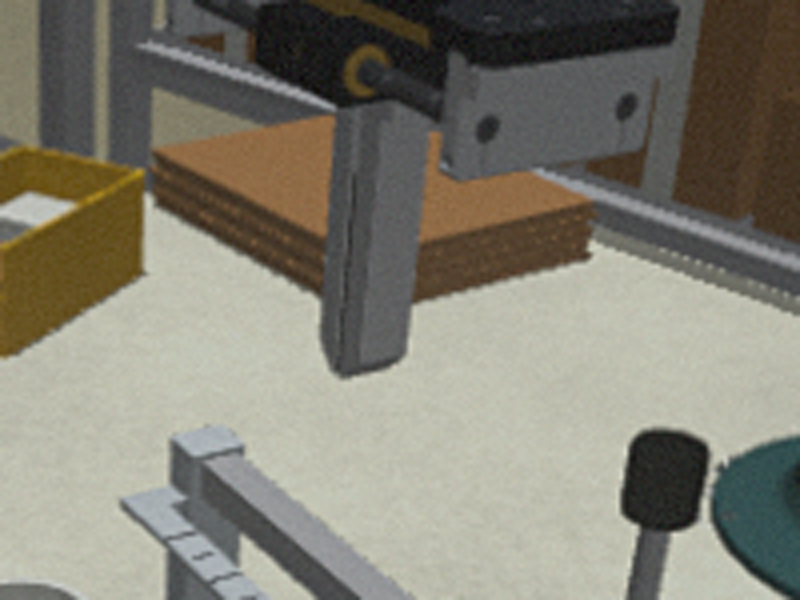

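```bash
python3 -m handwheel '[{"wx":0,"wy":0,"wz":0,"x":0.2,"y":-0.3,"z":3,"jaw":1},{"wx":0,"wy":0,"wz":0,"x":0.2,"y":-0.3,"z":6,"jaw":1},{"wx":0,"wy":0,"wz":0,"x":0.2,"y":-0.3,"z":9,"jaw":1},{"wx":0,"wy":0,"wz":0,"x":0.2,"y":-0.3,"z":11,"jaw":1},{"wx":0,"wy":0,"wz":0,"x":0.2,"y":-0.3,"z":11.5,"jaw":1},{"wx":0,"wy":0,"wz":0,"x":0.2,"y":-0.3,"z":11.5,"jaw":1}]'; python3 -c "
from h import *
print(rel());d=snap('scene','10');crop(d,340,180,160,120,5,'pics/s10.png')"
```

```text
t: 11.08
ee_pos: [0.6285, 0.043, 0.235]
eef_rot: [-0.001, 0.116, 0.993, -0.001]
wrist_force: [-0.0, -0.8, 0.1]
grip_width: 0.0004
(array([ 71.1, -22.9]), np.float64(0.235))
```

View pics/s10.png

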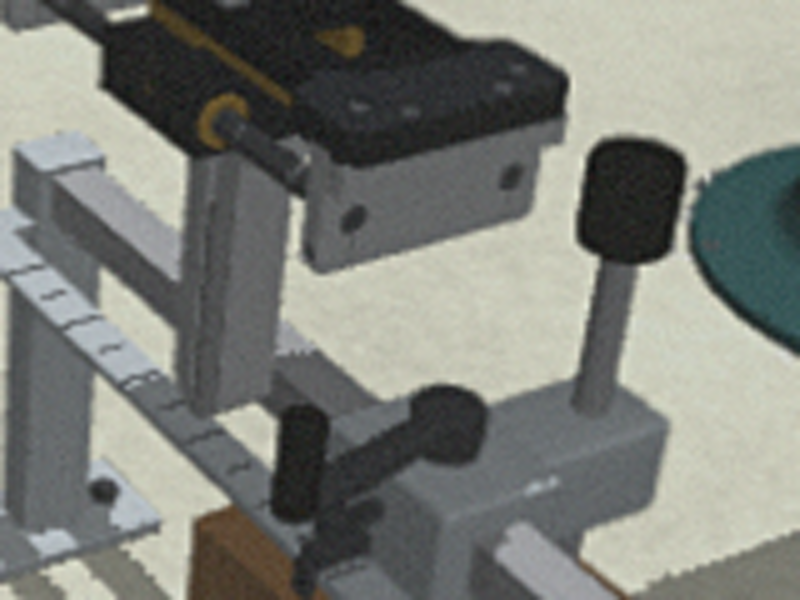

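```bash
python3 -m handwheel '[{"wx":0,"wy":0,"wz":0,"x":0,"y":0.8,"z":0,"jaw":1},{"wx":0,"wy":0,"wz":0,"x":0,"y":1.4,"z":0,"jaw":1},{"wx":0,"wy":0,"wz":0,"x":0,"y":1.9,"z":0,"jaw":1},{"wx":0,"wy":0,"wz":0,"x":0,"y":2.4,"z":0,"jaw":1},{"wx":0,"wy":0,"wz":0,"x":0,"y":2.9,"z":0,"jaw":1},{"wx":0,"wy":0,"wz":0,"x":0,"y":3.4,"z":0,"jaw":1},{"wx":0,"wy":0,"wz":0,"x":0,"y":3.8,"z":0,"jaw":1}]'; python3 -c "
from h import *
print(rel());d=snap('scene','11');crop(d,340,180,160,120,5,'pics/s11.png')"
```

```text
t: 11.72
ee_pos: [0.6379, 0.0803, 0.236]
eef_rot: [-0.001, 0.116, 0.993, -0.001]
wrist_force: [-3.2, -2.1, -0.6]
grip_width: 0.0006
(array([71.8, 15.6]), np.float64(0.236))
```

View pics/s11.png

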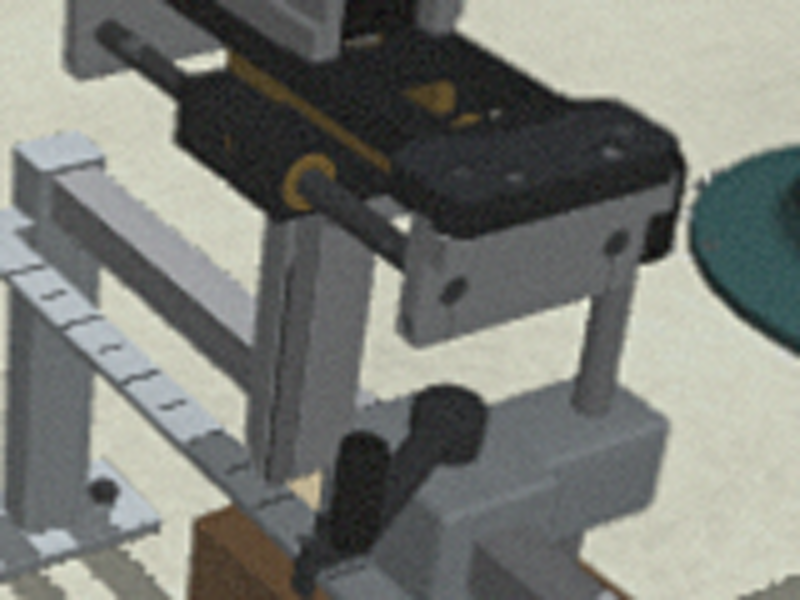

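```bash
python3 -m handwheel '[{"wx":0,"wy":0,"wz":0,"x":0.3,"y":0.5,"z":0,"jaw":1},{"wx":0,"wy":0,"wz":0,"x":0.6,"y":0.9,"z":0,"jaw":1},{"wx":0,"wy":0,"wz":0,"x":1,"y":1.8,"z":0,"jaw":1},{"wx":0,"wy":0,"wz":0,"x":1.4,"y":2.2,"z":0,"jaw":1},{"wx":0,"wy":0,"wz":0,"x":1.8,"y":2.6,"z":0,"jaw":1},{"wx":0,"wy":0,"wz":0,"x":2.2,"y":3,"z":0,"jaw":1},{"wx":0,"wy":0,"wz":0,"x":2.6,"y":3.3,"z":0,"jaw":1}]'; python3 -c "
from h import *
print(rel());d=snap('scene','12');crop(d,340,180,160,120,5,'pics/s12.png')"
```

```text
t: 12.35
ee_pos: [0.62, 0.12, 0.236]
eef_rot: [-0.001, 0.115, 0.993, -0.001]
wrist_force: [0.2, -1.5, 0.2]
grip_width: 0.0005
(array([45.4, 50.2]), np.float64(0.236))
```

View pics/s12.png

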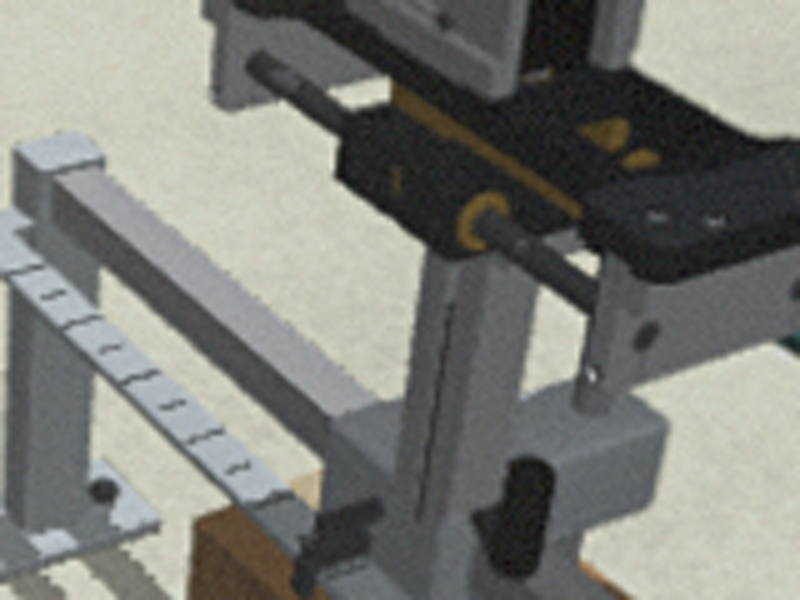

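```bash
python3 -m handwheel '[{"wx":0,"wy":0,"wz":0,"x":0.45,"y":0.3,"z":0,"jaw":1},{"wx":0,"wy":0,"wz":0,"x":0.9,"y":0.6,"z":0,"jaw":1},{"wx":0,"wy":0,"wz":0,"x":1.4,"y":0.9,"z":0,"jaw":1},{"wx":0,"wy":0,"wz":0,"x":1.8,"y":1.1,"z":0,"jaw":1},{"wx":0,"wy":0,"wz":0,"x":2.2,"y":1.2,"z":0,"jaw":1},{"wx":0,"wy":0,"wz":0,"x":2.5,"y":1.3,"z":0,"jaw":1},{"wx":0,"wy":0,"wz":0,"x":2.8,"y":1.4,"z":0,"jaw":1}]'; python3 -c "
from h import *
print(rel());d=snap('scene','13');crop(d,340,180,160,120,5,'pics/s13.png')"
```

```text
t: 12.98
ee_pos: [0.596, 0.1401, 0.2362]
eef_rot: [0.0, 0.115, 0.993, -0.001]
wrist_force: [17.9, -10.7, -5.5]
grip_width: 0.0005
(array([17.6, 64.4]), np.float64(0.2362))
```

View pics/s13.png

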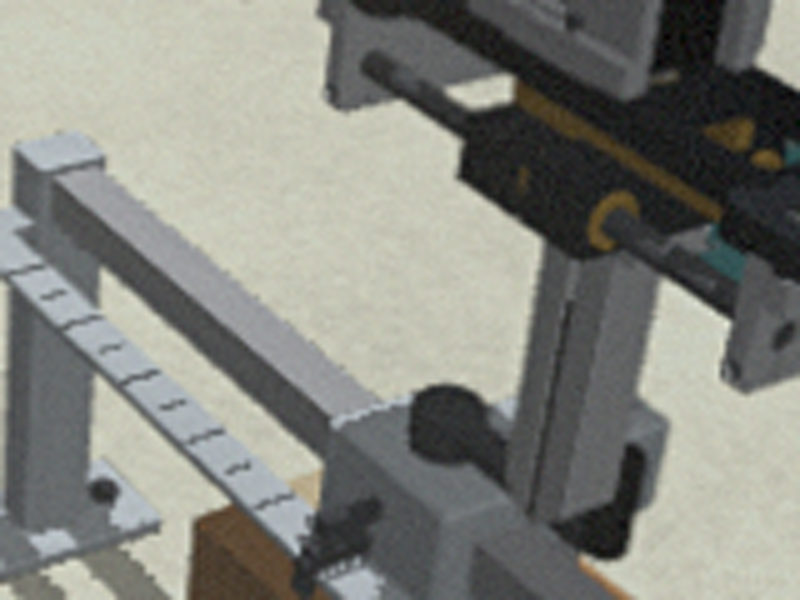

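```bash
python3 -m handwheel '[{"wx":0,"wy":0,"wz":0,"x":-0.6,"y":0,"z":0,"jaw":1},{"wx":0,"wy":0,"wz":0,"x":-1.8,"y":0,"z":0,"jaw":1},{"wx":0,"wy":0,"wz":0,"x":-3,"y":0,"z":-1,"jaw":1},{"wx":0,"wy":0,"wz":0,"x":-3,"y":0,"z":-4,"jaw":1},{"wx":0,"wy":0,"wz":0,"x":-3,"y":0,"z":-8,"jaw":1},{"wx":0,"wy":0,"wz":0,"x":-3,"y":0,"z":-12,"jaw":1},{"wx":0,"wy":0,"wz":0,"x":-3,"y":4,"z":-13,"jaw":1},{"wx":0,"wy":0,"wz":0,"x":-3,"y":8,"z":-13,"jaw":1}]'; python3 -m handwheel '[{"wx":0,"wy":0,"wz":0,"x":0,"y":4,"z":0,"jaw":1},{"wx":0,"wy":0,"wz":0,"x":0,"y":8,"z":0,"jaw":1},{"wx":0,"wy":0,"wz":0,"x":2,"y":11,"z":0,"jaw":1},{"wx":0,"wy":0,"wz":0,"x":5,"y":14,"z":0,"jaw":1},{"wx":0,"wy":0,"wz":0,"x":8,"y":17,"z":0,"jaw":1},{"wx":0,"wy":0,"wz":0,"x":11,"y":20,"z":0,"jaw":1},{"wx":0,"wy":0,"wz":0,"x":14,"y":23,"z":0,"jaw":1},{"wx":0,"wy":0,"wz":0,"x":14,"y":23,"z":0,"jaw":1}]';  python3 - <<'E'
from h import *
d=snap('scene','14');crop(d,360,180,160,120,5,'pics/s14.png');d=snap('top','14');crop(d,200,190,150,120,5,'pics/t14.png')
E
```

```text
t: 13.7
ee_pos: [0.6449, 0.2104, 0.3711]
eef_rot: [0.004, 0.117, 0.993, 0.001]
wrist_force: [0.5, 0.8, -0.2]
grip_width: 0.0008
t: 14.37
ee_pos: [0.5567, 0.475, 0.3695]
eef_rot: [0.002, 0.112, 0.994, 0.001]
wrist_force: [-0.6, 0.6, -0.6]
grip_width: 0.0003
```

View pics/s14.png

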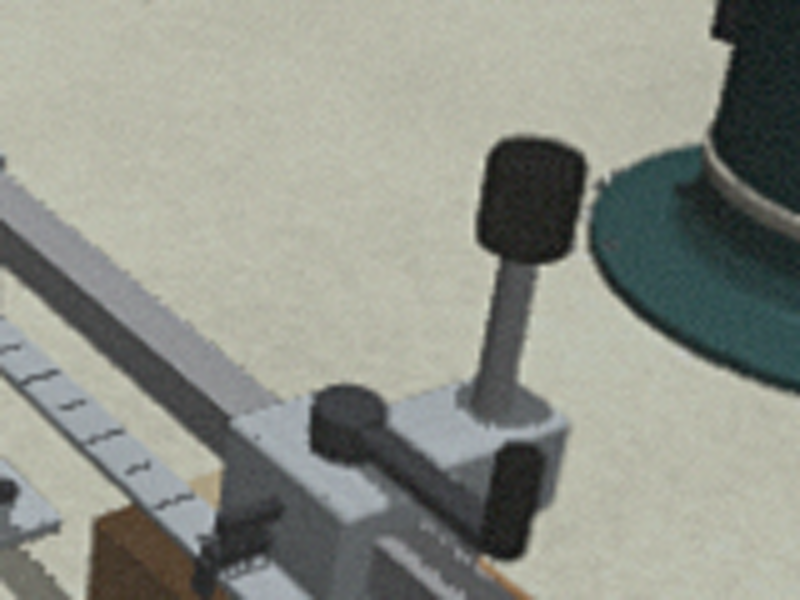

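View pics/t14.png

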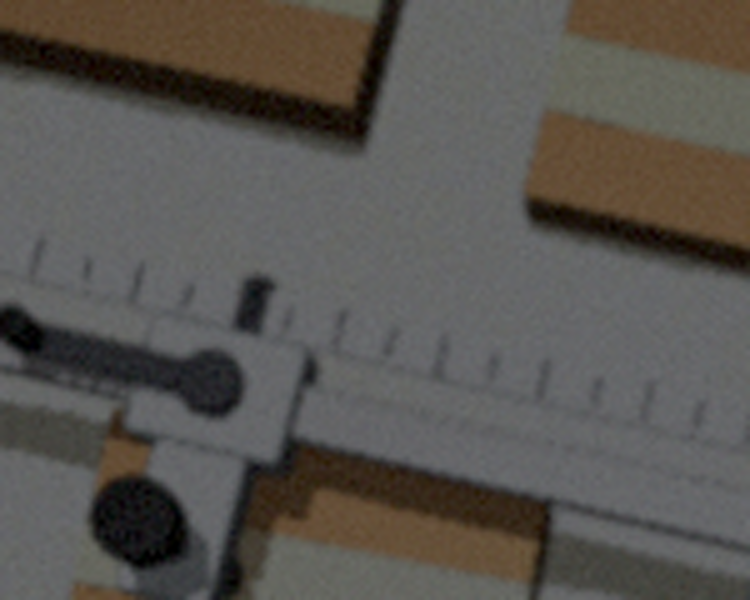

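```bash
python3 - <<'E'
from h import *
t=load("top14");C=cloud(t);P=C.reshape(-1,3);ok=t["range_z"].ravel()>0
X=P@GX-.5315;Y=P@GY
m=ok&(abs(X+.06)<.012)&(abs(Y-.205)<.014)&(P[:,2]>.26)&(P[:,2]<.31);print("knob top",np.median(P[m,2]))
m=ok&(P[:,2]>.226)&(P[:,2]<.245)&(abs(X)<.05)&(Y>.24)&(Y<.31)
p=np.median(P[m],0);print("pin",m.sum(),p,(p@GX-.5315),p@GY-.2045, np.arctan2(p@GY-.2045,p@GX-.5315))
for n,uv in(("hub",(211/5+199.6,383/5+189.6)),):
    q=plane(t,[uv],.212)[0];print(n,q@GY,q@GX)
s=load("scene14");crop(s,385,262,50,40,15,"pics/s14d.png");crop(t,240,240,25,20,28,"pics/t14d.png")
for n in("top0","top14"):
    d=load(n);P=cloud(d).reshape(-1,3);hsv=cv2.cvtColor(d["frame"],cv2.COLOR_RGB2HSV);m=cv2.inRange(hsv,(5,80,40),(20,255,255));m[:140]=0
    k,l,st,c=cv2.connectedComponentsWithStats(m);print(n,[c[i].round(1).tolist()+[int(st[i][4])] for i in range(1,k) if st[i][4]>200])
E
```

```text
knob top 0.2787784881494328
pin 56 [0.5813129 0.1480302 0.2337764] 0.001434214506184306 0.07079707868097182 1.5505409944410313
hub 0.20428110921890782 0.531420660775103
top0 [[240.6, 161.9, 1348], [231.8, 193.9, 1526], [355.7, 197.5, 1357], [347.9, 230.2, 1543], [258.9, 288.1, 1387], [256.2, 324.6, 1718], [618.1, 431.4, 1339]]
top14 [[240.6, 161.9, 1340], [231.8, 193.9, 1530], [355.5, 197.5, 1354], [347.9, 230.2, 1538], [279.6, 292.6, 935], [257.1, 324.7, 1734], [618.0, 431.4, 1339]]
```

View pics/s14d.png

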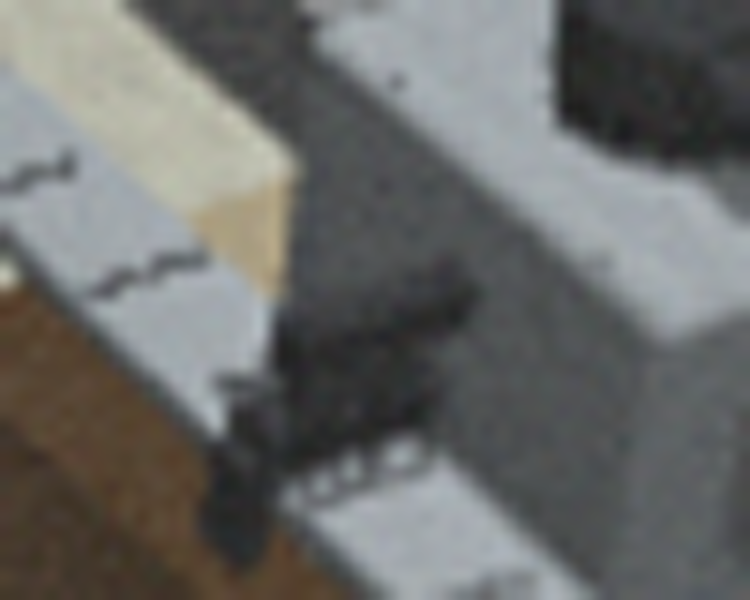

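View pics/t14d.png

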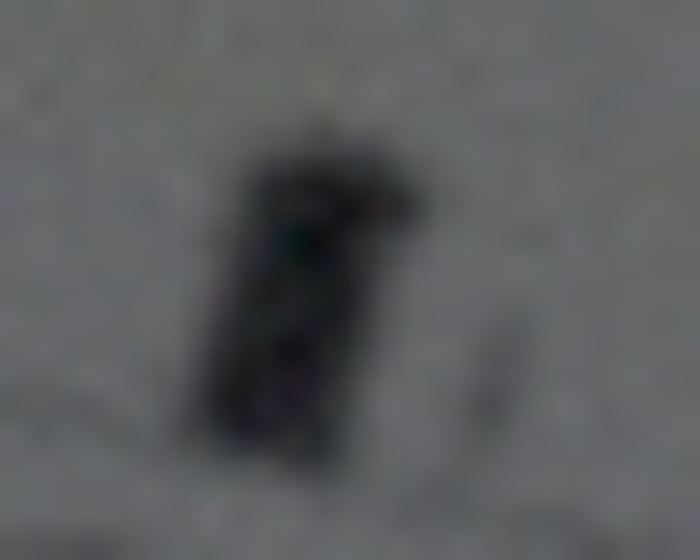

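```bash
python3 -c "
from workcell import arm
print(arm.get_obs()['wrist_force'],abs(arm.get_obs()['joint_velocities']).max());arm.sign_off()"
```

```text
[ 0.4175717  -1.77684379 -0.79657816] 0.0481073580033428
the job is handed in; nothing more can be done
```

I handed the job in at about 14.5 s of the 72 s allowed. I gripped the knob, slid the collar to the index rider, lowered the rod, then let go and pushed the lever over with closed fingers. The arm ended well clear of everything.

What the last pictures showed:
- **Pointer:** it lay within about 1–2 mm of the rider's middle. The top view put the collar's hub at 204.3 mm along the bar and the rider at 203.6–204.5 mm. The scene view agreed to within about 1 mm.
- **Foot:** it was pushed in about 5 mm. The knob's top was at 278.8 mm and the carton's top at 85.0 mm, and the knob had not moved after I let go.
- **Lever:** it was at about 1.55 rad.
- **Cartons and tape roll:** the two cartons beyond the bar had not moved. The middle of the carton under the rod shifted by under 1 pixel, where the collar's arm and knob now hide part of it. I did not measure the tape roll again, but the arm was never near it.

- **Disagreement:** the arm's own reading along the bar differed from the top view by about 2 mm, so I used same-picture comparisons for the alignment.
- **Forces:** the upward wrist reading was about 7.5 N at most while lowering the rod. At the lever's stop I pushed with about 20 N, plus about 6 N along the bar; the collar did not move measurably.

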